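# Right a toppled screw jar, mark its lid on the treadle press and tray it

## Robot

A 7-joint arm with a two-finger parallel gripper is mounted at the origin on the work surface. World frame = base frame: x ahead of the robot, y to its left, z up, the work surface at z = 0. Lengths are in m, angles in rad, forces in N, time in s.
With the tool pointing down it reaches from about 0.4 to 0.875 m from the base axis. Payload 19.3 kg.
Tool frame: the origin (TCP) lies between the finger pads; the fingertips stand 17 mm ahead of it and the grasp point (between the pads) lies 2 mm behind it; z points along the fingers, y is the line along which they close (so a half turn about z gives the same grasp; the last joint's range is limited). The gripper opens to 85 mm and grips with 20 to 120 N. Pads are 22 mm wide; open, the fingers measure 114 mm over their backs; the gripper's body (76 mm by 85 mm) begins 54 mm behind the grasp point. The pads swing forward as they close: fully open they stand 13 mm farther back than shut.
Start: joints at [1.052, 0.521, -0.036, 1.599, 0.021, 1.021, -0.113], TCP at [0.271, -0.563, 0.248] pointing down, gripper open.
Joint ranges: [-2.91, 2.91], [-0.3, 2.13], [-1.5, 1.42], [0.17, 2.43], [-1.26, 4.41], [0.16, 1.93], [-2.52, 2.52]. Speed limits (rad/s): [1.89, 1.89, 2.39, 2.39, 3.01, 3.01, 3.01].

## Interface

Orientations are given as [roll, pitch, yaw] about the fixed x, y, z axes, in that order (R = Rz(yaw) Ry(pitch) Rx(roll)).
In Python, from workcell import bot gives the robot as it stands.
- The arm moves only by the shell command python3 -m inch 'ROWS' [FORCE]. ROWS is JSON, a list of rows, each a list of 7 numbers: the shift along the tool's x, y, z in units of 200 mm (1.0 is 200 mm), then the turn, a rotation vector about the tool's x, y, z in units of 90 degrees (1.0 is 90 degrees), then the opening, from 0 (shut) to 1 (fully open). In form: [[x, y, z, rx, ry, rz, grip], ...]. A call has 1 to 20 rows; each row is the pose to reach, as a shift and turn from the pose commanded when the call began, along the tool's axes at that moment; what a row does not reach only later rows make up. A row lasts 1/8 s, in which the tool goes at most 62.5 mm and 10.7 degrees, less where a joint would pass 70% of its speed; a pose out of reach is approached as far as the arm can. A call with a number of a shift or a turn outside -1 to 1 is refused whole. A call with a gripper value outside its range is refused whole. The fingers move at their own pace and stop on an object; FORCE is the grip in N (left out, the last holds). Time passes only in rows, so rows that repeat a pose let the fingers close. It gives the time, the measured TCP pose, the force, the opening and the grip force at its end, in the units of the state.
- bot.observe(): the state, without advancing time (a new reading comes with each control period).
- bot.grab_frame(name): name is "side" or "top" or "wrist"; returns a dict with "img" (400x640x3 uint8, red, green, blue), "z_map" (400x640 float32, m along the optical axis (not along the pixel's ray), 0 where there is no reading), "vfov" (degrees; the focal length in pixels is half the picture's height over the tangent of half this angle, whatever the lens; pixels are square), "cx", "cy" (the principal point, pixels), "distortion" ([k1, k2, p1, p2, k3] as OpenCV has them; the pictures are not rectified), "rvec" (rotation vector, rad) and "tvec" (3), from world to camera coordinates, as OpenCV has them. Camera axes: x right, y down, z forward; pixel columns grow to the right and rows downward; lengths in m; the calibration is good to about 2 mm. A picture is of the moment at which its call begins.
- bot.job_done(): hands the job in; it is judged then, once.
The state is a dict: "clock": time; "qpos": joint angles; "qd": joint speeds; "joint_efforts": joint torques, N m; "position": TCP position; "tool_rot": TCP orientation; "force": force on the tool from outside, world axes, zero at the start; "moment": the same for the moment, N m; "grip_width": finger opening in m; "finger_force": force on a finger pad.
Only numpy, scipy, OpenCV 4.12 (cv2) and the standard library are available. Lean on these libraries where they do the work, as an engineer would, in place of code of your own. Each camera call takes 0.05 s, during which the arm holds its last target. There are 200 camera calls.

## Task

Stand the toppled red-lidded screw jar upright on the round black platen of the green marking press, centred under the brass stamp, and let go of it. Then press the press's red pedal down to its stop so that the stamp comes down on the lid, let the pedal spring back up, and move the jar to the yellow tray, standing upright. Do not drop the jar, do not work the pedal without the jar under the stamp, and leave the blue-lidded jar, the box of files and the spanner alone.

Things in the scene. Friction and masses are not known exactly. Their poses are not given: they have to be found in the camera images.
- jar: toppled milky square jar of grey screws, 50 x 50 mm section; body 62 mm high, round red lid (diameter 46) 68 to 84 mm above the foot; 0.25 kg. Origin: centre of the foot; z axis: foot to lid. Starts lying on a flat side, lid within 60 degrees of -x. Grip its flat sides 46 mm from the foot: a gripper leaning 45 degrees towards the lid leans 45 degrees the other way once the jar is upright
- platen (a point): centre of the top of the press's black platen (diameter 76 mm, 24 mm above the bench), below the stamp. x points into the press, to its column (front face 77 mm off, 70 mm wide), z up. Above the platen: stamp underside 144 mm at rest (60 above a standing jar), ram guide (diameter 40) 181 mm, head arm (55 wide) 213 mm. Open in front (-x) and at the sides
- stamp: the brass stamp, diameter 22 mm, 14 mm high, on a ram; origin at the centre of its underside. The pedal drives it down 0.235 m per rad; it is sprung and yields up to 16 mm, pressing the lid with a few newtons
- pedal (a joint): angle of the hinged spring pedal: 0 raised (at rest), 0.30 rad at its stop. About 3 N on the pad starts it and 10 to 13 N hold it at the stop; released it springs back.
- pedal_pad (a point): centre of the top of the pedal's red pad, 50 x 55 mm; in the press's axes 15 mm in front of (-x) and 150 mm right of (-y) the platen centre; 75 mm above the bench and sloping 16 degrees at rest, about 44 mm and level at the stop. Hinged 100 mm behind (+x), 38 mm above the bench. Moves with the pedal. Press it from above with closed fingers
- tray_in (a point): centre of the inner floor of the yellow tray, 5 mm above the bench; the tray is 150 x 150 mm outside, 25 mm high, walls 5 mm thick, fixed
- blue_jar: bystander: an equal jar with a blue lid, standing; origin under its foot
- file_box: bystander: open cardboard box of files, 70 x 160 x 45 mm high; origin at the centre of its underside, long side along its y
- spanner: bystander: steel spanner, 160 mm long, lying on the bench between robot and press, along its own x; origin under its middle

How it is judged:
By the outcome, as a careful person would: the job done as asked, in the order asked, and still so for the second after the job is handed in, with the robot touching nothing.
It also fails if it takes over 72 s, if anything falls off the work surface, if the arm or the gripper's body presses on something with over 40 N, if the wrist force passes 120 N, or if a joint passes its speed limit or range.

## Working session

There is one attempt and no reset: what is moved stays moved. The work goes in short steps, Python scripts to look and compute and a shell command to move; the robot and the scene stay as the last step left them, time stands still between calls to the robot, and variables do not carry over. Pictures are saved under pics/ and viewed, at most 10 in all, crops included, and the job is handed in when it is done.

```bash
mkdir -p pics; ls; cat > h.py <<'E'
import numpy as np, cv2, json
from scipy.spatial.transform import Rotation as R
from workcell import bot
def cam(f):
    fl=200/np.tan(np.radians(f["vfov"])/2)
    K=np.array([[fl,0,f["cx"]],[0,fl,f["cy"]],[0,0,1]]);return K,np.array(f["distortion"],float)
def rays(f,px):
    K,d=cam(f);u=cv2.undistortPoints(np.array(px,float).reshape(-1,1,2),K,d).reshape(-1,2)
    Rm=cv2.Rodrigues(np.array(f["rvec"],float))[0];t=np.array(f["tvec"],float).ravel()
    D=np.c_[u,np.ones(len(u))]
    return -Rm.T@t, D@Rm   # origin, dirs (cam z =1)
def onplane(f,px,z):
    o,D=rays(f,px);return o+D*((z-o[2])/D[:,2])[:,None]
def pts(f,px):
    o,D=rays(f,px);p=np.array(px).astype(int);z=f["z_map"][p[:,1],p[:,0]]
    return o+D*z[:,None]
def snap(name):
    f=bot.grab_frame(name);return f
def save(f,n): cv2.imwrite("pics/"+n,cv2.cvtColor(f["img"],cv2.COLOR_RGB2BGR))
E
python3 - <<'E'
from h import *
import pickle
fs={}
for n in("side","top","wrist"):
    f=snap(n);fs[n]=f;save(f,n+"0.png");o,D=rays(f,[[320,200]]);print(n,f["vfov"],o,D,f["distortion"])
pickle.dump(fs,open("f0.pkl","wb"));s=bot.observe();print({k:np.round(v,3) for k,v in s.items()})
a=cv2.imread("pics/side0.png");b=cv2.imread("pics/top0.png");cv2.imwrite("pics/w0.png",cv2.imread("pics/wrist0.png"))
E
```

```text
pics
side 51.98856734876136 [0.38108037 0.72211614 0.60973304] [[ 0.21431132 -0.80809742 -0.54894714]] [-0.01915264  0.          0.          0.          0.        ]
top 55.33872707490628 [ 0.51519757 -0.01699351  1.09968083] [[ 0.08775602 -0.00239428 -0.99620275]] [-0.05060921  0.          0.          0.          0.        ]
wrist 60.540623390540276 [ 0.33677026 -0.5319362   0.37377111] [[-0.2557897  -0.11168644 -0.96032787]] [-0.04498601  0.          0.          0.          0.        ]
{'clock': np.float64(0.15), 'qpos': array([ 1.052,  0.522, -0.036,  1.6  ,  0.021,  1.021, -0.113]), 'qd': array([-0.   , -0.002,  0.   , -0.   ,  0.   , -0.001,  0.001]), 'joint_efforts': array([ 2.0000e-03, -9.2738e+01,  1.9820e+00, -3.7005e+01,  1.8000e-02,
        6.0000e-03, -0.0000e+00]), 'position': array([ 0.271, -0.563,  0.248]), 'tool_rot': array([-3.141,  0.   ,  0.449]), 'force': array([ 0.255,  0.767, -0.325]), 'moment': array([-0.034,  0.012,  0.053]), 'finger_force': np.float64(0.0), 'grip_width': np.float64(0.085)}
```

View pics/side0.png

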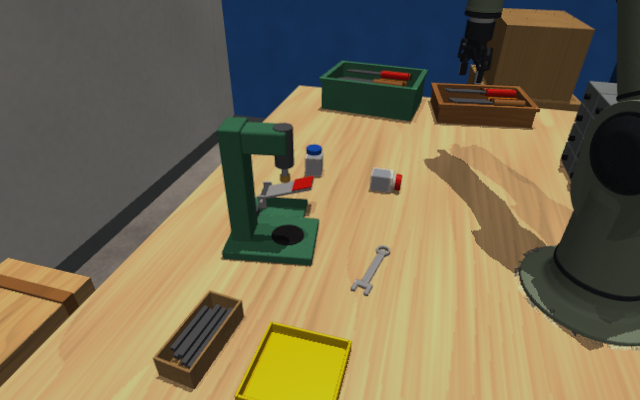

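View pics/top0.png

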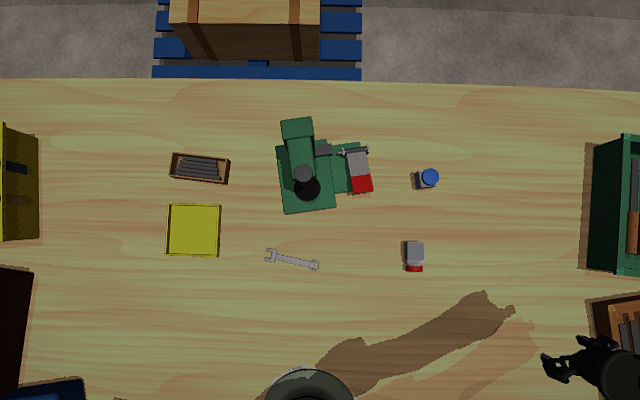

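The side view shows the press with its platen at (288,234), the toppled jar at (385,181), the pedal pad at (303,184) and the tray at (297,365). In the top view the platen is at (307,187), the jar at (414,254) with its lid towards the robot, the pad at (362,184), the tray at (193,230), the blue jar at (429,178) and the spanner at (292,260).

```bash
python3 - <<'E'
from h import *
import pickle
fs=pickle.load(open("f0.pkl","rb"))
def mask(f,lo,hi,roi):
    h=cv2.cvtColor(f["img"],cv2.COLOR_RGB2HSV);m=cv2.inRange(h,np.array(lo),np.array(hi))
    r=np.zeros_like(m);x0,y0,x1,y1=roi;r[y0:y1,x0:x1]=m[y0:y1,x0:x1];return r
def px(m): return np.argwhere(m)[:,::-1]
t,s=fs["top"],fs["side"]
def rep(n,f,m):
    p=px(m)
    if len(p)==0: print(n,"none");return
    q=pts(f,p);print(n,len(p),"pxmed",np.median(p,0),"mean",q.mean(0).round(4),"med",np.median(q,0).round(4),"lo",np.percentile(q,3,axis=0).round(4),"hi",np.percentile(q,97,axis=0).round(4));return q
rep("lid top",t,mask(t,[0,140,80],[8,255,255],[395,235,435,280]))
rep("lid side",s,mask(s,[0,140,80],[8,255,255],[365,160,410,200]))
rep("pad top",t,mask(t,[0,140,80],[8,255,255],[340,165,380,200]))
rep("pad side",s,mask(s,[0,140,80],[8,255,255],[285,170,320,195]))
mj=mask(t,[0,0,100],[180,60,255],[395,235,435,267]);q=rep("body top",t,mj)
p=px(mj);q=pts(t,p);sel=q[:,2]>.03;P=onplane(t,p[sel],.05)
c=cv2.minAreaRect(P[:,:2].astype(np.float32)*1000);print("body rect",c, cv2.boxPoints(c).round(1).tolist())
ms=mask(s,[0,0,90],[180,70,255],[365,160,400,195]);rep("body side",s,ms)
rep("blue",t,mask(t,[100,140,60],[125,255,255],[410,165,445,195]))
rep("blue side",s,mask(s,[100,140,60],[125,255,255],[300,140,330,165]))
my=mask(t,[22,140,100],[32,255,255],[160,195,230,265]);rep("tray",t,my)
c=cv2.minAreaRect(onplane(t,px(my),.025)[:,:2].astype(np.float32)*1000);print("tray rect",c)
rep("tray side",s,mask(s,[22,140,100],[32,255,255],[235,320,355,400]))
# platen
for n,f,roi in(("top",t,[285,165,330,205]),("side",s,[268,222,308,248])):
    m=mask(f,[0,0,0],[180,255,50],roi);p=px(m);q=pts(f,p);k=(abs(q[:,2]-.024)<.01);rep("platen "+n,f,m)
    P=q[k];print(k.sum(),P.mean(0).round(4))
    if k.sum()>20:
        hull=cv2.convexHull(P[:,:2].astype(np.float32)*1000);print("circ",cv2.minEnclosingCircle(hull))
# green base points
for n,f,roi in(("top",t,[270,110,345,220]),("side",s,[220,110,322,265])):
    m=mask(f,[60,80,20],[90,255,255],roi);p=px(m);q=pts(f,p);
    for lo,hi in((.005,.03),(.2,.35)):
        k=(q[:,2]>lo)&(q[:,2]<hi);
        if k.sum()<20: continue
        r=cv2.minAreaRect(q[k,:2].astype(np.float32)*1000);print("green",n,lo,k.sum(),np.median(q[k],0).round(3),r,q[k,2].max())
# stamp
rep("brass side",s,mask(s,[15,80,40],[30,255,200],[278,172,292,184]))
big=cv2.resize(cv2.cvtColor(s["img"][110:265,210:410],cv2.COLOR_RGB2BGR),None,fx=4,fy=4,interpolation=2)[:600,:800]
cv2.imwrite("pics/c1.png",big)
E
```

```text
lid top 73 pxmed [414. 269.] mean [ 0.4248 -0.284   0.0438] med [ 0.4242 -0.2814  0.045 ] lo [ 0.4183 -0.3025  0.034 ] hi [ 0.4321 -0.2673  0.0506]
lid side 74 pxmed [398. 181.] mean [ 0.4237 -0.2572  0.0456] med [ 0.424  -0.2677  0.0396] lo [ 0.4182 -0.289   0.0196] hi [ 0.4309 -0.2603  0.0517]
pad top 344 pxmed [362. 183.] mean [ 0.6521 -0.1304  0.0841] med [ 0.6536 -0.1316  0.0753] lo [ 0.6291 -0.1567  0.0675] hi [ 0.6773 -0.1051  0.0832]
pad side 214 pxmed [303. 183.] mean [ 0.6513 -0.1236  0.079 ] med [ 0.6516 -0.1261  0.0772] lo [ 0.6293 -0.1555  0.0693] hi [ 0.6762 -0.1021  0.0841]
body top 399 pxmed [416. 253.] mean [ 0.4689 -0.2833  0.0594] med [ 0.4683 -0.2856  0.0502] lo [ 0.4375 -0.3078  0.0404] hi [ 0.4984 -0.2635  0.0545]
body rect ((466.870361328125, -285.86932373046875), (62.990291595458984, 44.160274505615234), 0.40086957812309265) [[435.20001220703125, -264.0], [435.5, -308.20001220703125], [498.5, -307.70001220703125], [498.20001220703125, -263.6000061035156]]
body side 302 pxmed [385.5 175. ] mean [ 0.4633 -0.2725  0.0464] med [ 0.4599 -0.2701  0.051 ] lo [ 0.4357
[... 1313 characters left out ...]
198.18382263183594), 9.314168930053711) 0.029402840841850297
green top 0.2 1435 [0.714 0.03  0.288] ((699.20849609375, 27.796066284179688), (132.2080841064453, 68.56636047363281), 9.46388053894043) 0.2959648728161023
green side 0.005 3593 [0.677 0.045 0.023] ((684.4989013671875, -17.592239379882812), (197.76475524902344, 241.23924255371094), 9.181272506713867) 0.029900201156741857
green side 0.2 2596 [0.716 0.055 0.268] ((698.8590698242188, 31.220550537109375), (131.01791381835938, 69.8718490600586), 11.036286354064941) 0.29401743212726106
brass side 124 pxmed [284. 178.] mean [ 0.6852 -0.0829  0.112 ] med [0.6468 0.0215 0.1744] lo [ 6.331e-01 -2.903e-01  6.000e-04] hi [0.7757 0.031  0.1847]
```

View pics/c1.png

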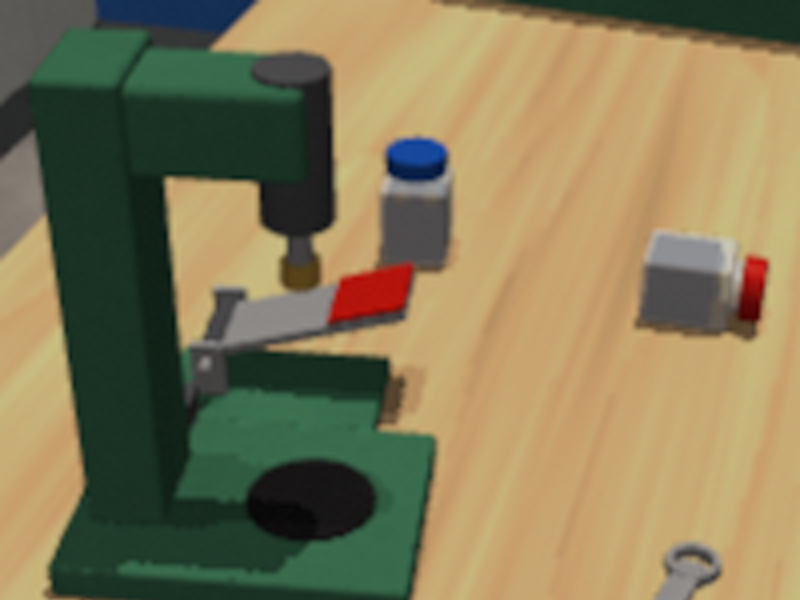

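The crop confirms the platen is clear (black disc at (311,499)), the pad is raised at (372,292) and the jar is on its side at (700,280) with the lid to the right. Next I'll plan a pre-grasp pose leaning 45° towards the lid.

```bash
cat >> h.py <<'E'
def Rgoal(az,ysign,lean=45):
    """tool z forward(az)+down; lean deg from vertical; ysign: tool y = ysign*left"""
    a,l=np.radians(az),np.radians(lean);f=np.array([np.cos(a),np.sin(a),0]);left=np.array([-f[1],f[0],0])
    z=np.sin(l)*f-np.cos(l)*np.array([0,0,1]);y=ysign*left
    return np.c_[np.cross(y,z),y,z]
def rel(p,Rg,s=None,start=None):
    s=s or bot.observe();R0=R.from_euler("xyz",s["tool_rot"]).as_matrix();p0=np.array(s["position"])
    if start: p0,R0=start
    d=R0.T@(np.array(p)-p0)/.2;rv=R.from_matrix(R0.T@Rg).as_rotvec()/(np.pi/2)
    print("row",d.round(3),rv.round(3),"| dist",np.linalg.norm(d)*.2,"ang",np.linalg.norm(rv)*90)
E
python3 - <<'E'
from h import *
Rg=Rgoal(0,-1);G=np.array([.452,-.284,.03])
print(Rg.round(2));rel(G-.14*Rg[:,2],Rg);rel([.31,-.4,.2],Rg)
E
```

```text
[[ 0.71  0.    0.71]
 [ 0.   -1.    0.  ]
 [ 0.71 -0.   -0.71]]
row [ 0.974 -1.078  0.595] [-0.113  0.492  0.271] | dist 0.31406785042341634 ang 51.50797868161136
row [ 0.529 -0.649  0.24 ] [-0.113  0.492  0.271] | dist 0.1742082520405504 ang 51.50797868161136
```

```bash
python3 -m inch '[[0.5,-0.5,0.2,-0.05,0.25,0.13,1],[0.97,-1,0.55,-0.113,0.492,0.271,1],[0.97,-1,0.55,-0.113,0.492,0.271,1],[0.97,-1,0.55,-0.113,0.492,0.271,1],[0.97,-1,0.55,-0.113,0.492,0.271,1],[0.97,-1,0.55,-0.113,0.492,0.271,1],[0.97,-1,0.55,-0.113,0.492,0.271,1],[0.97,-1,0.55,-0.113,0.492,0.271,1],[0.97,-1,0.55,-0.113,0.492,0.271,1],[0.97,-1,0.55,-0.113,0.492,0.271,1]]'
python3 - <<'E'
from h import *
import pickle
s=bot.observe();print(s["clock"],s["position"].round(4) if hasattr(s["position"],'round') else s["position"],s["tool_rot"],np.round(s["qpos"],3))
f=snap("wrist");save(f,"w1.png");pickle.dump(f,open("w1.pkl","wb"));print(rays(f,[[320,200]]))
E
```

```text
clock: 1.4
position: [0.3454, -0.328, 0.1703]
tool_rot: [-3.087, -0.762, 0.003]
force: [-0.3, -0.7, 0.8]
grip_width: 0.0853
finger_force: 0.0
1.4 [ 0.3454 -0.328   0.1703] [-3.08659743e+00 -7.61801696e-01  2.87879186e-03] [ 1.82   0.636 -0.987  2.33  -1.263  0.162  0.722]
(array([ 0.31160428, -0.33560744,  0.31175837]), array([[ 0.45933576,  0.06279074, -0.88611502]]))
```

View pics/w1.png

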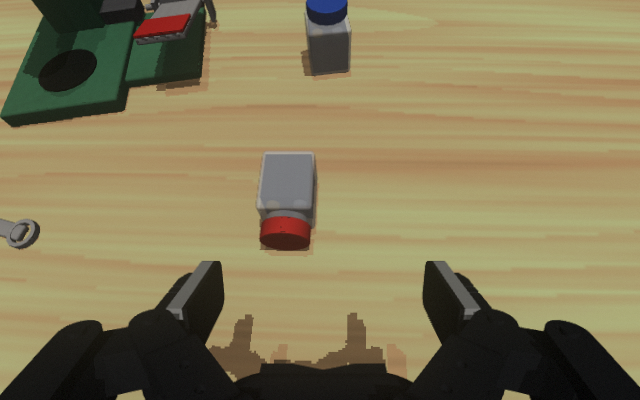

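The wrist view shows the jar body at (288,180), the lid at (285,233), the blue jar at (328,40), and the platen at (68,70). The lean drove j5 and j6 to their limits. I'll fit the arm's kinematics so I can plan within the joint ranges.

```bash
python3 -m inch '[[0,0,-0.3,0.2,-0.2,0.1,1],[0,0,-0.3,0.2,-0.2,0.1,1],[0,0,-0.3,0.2,-0.2,0.1,1]]' >/dev/null; python3 - <<'E'
from h import *
import itertools
from scipy.optimize import least_squares
s=bot.observe();print(s["clock"],np.round(s["qpos"],4),s["position"],s["tool_rot"])
D=[([1.052,.5215,-.036,1.5995,.021,1.021,-.113],[.271,-.563,.248],[-3.141,0,.449]),
([1.82,.636,-.987,2.33,-1.263,.162,.722],[.3454,-.328,.1703],[-3.0866,-.7618,.0029]),(s["qpos"],s["position"],s["tool_rot"])]
def fk(q,x,S):
    d1,L1,a,b,L2,c,L3,o1,o7=x
    T=lambda v:v
    p=np.zeros(3);M=np.eye(3)
    def rot(ax,ang):
        nonlocal M; M=M@R.from_euler(ax,ang).as_matrix()
    def tr(*v):
        nonlocal p; p=p+M@np.array(v)
    rot("z",S[0]*q[0]+o1);tr(0,0,d1);rot("y",q[1]);tr(0,0,L1);rot("z",S[1]*q[2]);tr(a,0,0);rot("y",q[3]);tr(b,0,L2);rot("z",S[2]*q[4]);rot("y",q[5]);tr(c,0,L3);rot("z",S[3]*q[6]+o7)
    return p,M
best=[]
for S in itertools.product([1,-1],repeat=4):
    def res(x):
        o=[]
        for q,p,r in D:
            P,M=fk(q,x,S);o+=list((P-p)*5)+list(R.from_matrix(M.T@R.from_euler("xyz",r).as_matrix()).as_rotvec())
        return o
    for o7 in(0,1.57,3.14,-1.57):
        r=least_squares(res,[.34,.4,0,0,.4,0,.2,-1.122-S[0]*1.052,o7]);best.append((r.cost,S,r.x.round(4)))
best.sort(key=lambda t:t[0])
for b in best[:4]:print(b)
E
```

```text
1.825 [ 1.4104  0.4155 -0.3877  2.1685 -0.8272  0.7021  0.1852] [ 0.31412898 -0.33076972  0.20530868] [-2.85202154 -0.59236295 -0.06697762]
(np.float64(0.004079481524443656), (-1, -1, -1, -1), array([ 0.1694,  0.626 , -0.0278,  0.0025,  0.49  ,  0.079 ,  0.2185,
       -0.0828,  1.5006]))
(np.float64(0.004079481524443939), (-1, -1, -1, -1), array([ 0.1694,  0.626 , -0.0278,  0.0025,  0.49  ,  0.079 ,  0.2185,
       -0.0828,  1.5006]))
(np.float64(0.004079481524444582), (-1, -1, -1, -1), array([ 0.1694,  0.626 , -0.0278,  0.0025,  0.49  ,  0.079 ,  0.2185,
       -0.0828,  1.5006]))
(np.float64(0.0040794815244463946), (-1, -1, -1, -1), array([ 0.1694,  0.626 , -0.0278,  0.0025,  0.49  ,  0.079 ,  0.2185,
       -0.0828,  1.5006]))
```

```bash
python3 -m inch '[[0,0,-0.1,0.2,0.1,-0.1,1],[0.1,0,-0.1,0.4,0.2,-0.2,1],[0.1,0,-0.1,0.4,0.2,-0.2,1],[0.1,0,-0.1,0.4,0.2,-0.2,1]]' >/dev/null; cat > fkm.py <<'E'
from h import *
from scipy.optimize import least_squares
D=[([1.052,.5215,-.036,1.5995,.021,1.021,-.113],[.271,-.563,.248],[-3.141,0,.449]),
([1.82,.636,-.987,2.33,-1.263,.162,.722],[.3454,-.328,.1703],[-3.0866,-.7618,.0029]),
([1.4104,.4155,-.3877,2.1685,-.8272,.7021,.1852],[.31413,-.33077,.20531],[-2.85202,-.59236,-.06698])]
def fk(q,x):
    p=np.zeros(3);M=np.eye(3)
    ax=["z","y","z","y","z","y","z"];sg=[-1,1,-1,1,-1,1,-1]
    tr=[(0,0,x[0]),(0,0,x[1]),(x[2],0,0),(x[3],0,x[4]),(0,0,0),(x[5],0,x[6]),(0,0,0)]
    ly=[0,x[9],0,x[10],0,x[11],0]
    for i in range(7):
        M=M@R.from_euler(ax[i],sg[i]*q[i]+x[12+i]).as_matrix();t=np.array(tr[i],float);t[1]+=ly[i];p=p+M@t
    return p,M
E
python3 - <<'E'
from fkm import *
s=bot.observe();print(repr(np.round(s["qpos"],4).tolist()),np.round(s["position"],5).tolist(),np.round(s["tool_rot"],5).tolist())
D.append((s["qpos"],s["position"],s["tool_rot"]))
def err(x):
    o=[]
    for q,p,r in D:
        P,M=fk(q,x);o.append(np.r_[P-p,R.from_matrix(M.T@R.from_euler("xyz",r).as_matrix()).as_rotvec()])
    return np.array(o)
x0=np.zeros(19);x0[:7]=[.3,.5,0,0,.45,0,.2];x0[12]=-.07;x0[18]=1.5
for fr in([0,1,2,3,4,5,6,12,18],[0,1,4,5,6,9,10,11,12,18],list(range(7))+list(range(12,19)),list(range(19))):
    def f(v,w=1):
        x=x0.copy();x[fr]=v;e=err(x);e[:,:3]*=3;reg=(v-x0[fr])*.003;return np.r_[e.ravel(),reg]
    r=least_squares(f,x0[fr]);x=x0.copy();x[fr]=r.x;print(r.cost,x.round(3));print(err(x).round(4))
E
```

```text
[1.5346, 0.8107, -0.4796, 1.7885, -0.671, 1.3621, 0.4577] [0.32021, -0.33786, 0.23186] [-2.33803, -1.01452, 0.08108]
0.00890607088667778 [ 0.312  0.505 -0.018  0.     0.422 -0.016  0.286  0.     0.     0.
  0.     0.    -0.067  0.     0.     0.     0.     0.     1.522]
[[ 0.0094  0.0194  0.004   0.0006 -0.     -0.0194]
 [-0.006   0.0022  0.0055  0.0466 -0.002  -0.0005]
 [ 0.0074  0.0015 -0.0051  0.038  -0.015  -0.0044]
 [ 0.0158 -0.01   -0.0044  0.0579 -0.0242  0.0243]]
9.208258347624601e-07 [ 0.32   0.529  0.     0.     0.421  0.     0.311  0.     0.    -0.022
 -0.037  0.     0.     0.     0.     0.     0.     0.     1.57 ]
[[ 0.0001 -0.      0.      0.0006 -0.     -0.0005]
 [ 0.     -0.      0.     -0.0001 -0.0004 -0.0004]
 [-0.      0.     -0.0001 -0.      0.      0.0006]
 [-0.      0.      0.     -0.0001  0.      0.0004]]
0.0036598266954723127 [ 3.200e-01  5.130e-01 -2.300e-02 -1.500e-02  4.270e-01 -2.300e-02
  2.990e-01  0.000e+00  0.000e+00  0.000e+00  0.000e+00  0.000e+00
 -9.500e-02  8.000e-03  2.800e-02  2.700e-02 -5.400e-02 -1.000e-03
  1.546e+00]
[[-0.0006  0.0083  0.0032 -0.0303  0.0327 -0.0174]
 [-0.0041 -0.0008  0.0073  0.0197 -0.0007  0.0191]
 [ 0.0042  0.0027 -0.0087  0.0028  0.0179 -0.0048]
 [ 0.01   -0.0064 -0.0018  0.0175 -0.0062  0.0032]]
5.14657513785539e-07 [ 3.20e-01  5.29e-01  0.00e+00 -0.00e+00  4.21e-01  0.00e+00  3.11e-01
 -0.00e+00  0.00e+00 -2.20e-02 -3.70e-02 -0.00e+00  0.00e+00  0.00e+00
 -0.00e+00  1.00e-03  0.00e+00 -0.00e+00  1.57e+00]
[[-0.      0.      0.      0.0001  0.     -0.0003]
 [ 0.     -0.      0.     -0.0002  0.0002 -0.0004]
 [-0.      0.     -0.     -0.      0.0003  0.0004]
 [ 0.     -0.      0.     -0.     -0.0001  0.0003]]
```

```bash
cat >> fkm.py <<'E'
X=np.zeros(19);X[:7]=[.32,.529,0,0,.421,0,.311];X[9]=-.022;X[10]=-.037;X[18]=np.pi/2
LO=np.array([-2.91,-.3,-1.5,.17,-1.26,.16,-2.52]);HI=np.array([2.91,2.13,1.42,2.43,4.41,1.93,2.52])
mid=(LO+HI)/2;half=(HI-LO)/2
def ik(p,Rg,q0,w=.002):
    def f(q):
        P,M=fk(q,X);return np.r_[(P-p)*5,R.from_matrix(M.T@Rg).as_rotvec(),w*(q-mid)/half]
    r=least_squares(f,np.clip(q0,LO+.01,HI-.01),bounds=(LO,HI),max_nfev=40);e=np.linalg.norm(f(r.x)[:6]);return r.x,e
def sols(p,Rg,n=10,seed=0):
    rng=np.random.default_rng(seed);out=[]
    for i in range(n):
        q0=rng.uniform(LO,HI);q0[0]=-np.arctan2(p[1],p[0])+rng.normal()*.4;q0[2]=rng.normal()*.4
        q,e=ik(p,Rg,q0)
        if e<.01:
            m=((half-abs(q-mid))).min()
            if not any(np.abs(q-o[1]).max()<.3 for o in out): out.append((m,q))
    return sorted(out,key=lambda t:-t[0])
E
cat > srch.py <<'E'
from fkm import *
from multiprocessing import Pool
G=np.array([.452,-.284,.03]);PL=np.array([.645,.023,.024+.046]);TR=np.array([.52,.337,.051])
jobs=[]
for th in(40,50,60):
    for ys in(1,-1):
        jobs.append(("pick",th,0,ys,G))
        for az in(-80,-40,0,40,90): jobs.append(("place",90-th,az,ys,PL))
def run(j):
    n,l,az,ys,g=j;Rg=Rgoal(az,ys,l);return j,sols(g+.002*Rg[:,2],Rg,8)
if __name__=="__main__":
    with Pool() as P:
        for j,o in P.imap(run,jobs):
            if o: print(j[:4],[(round(m,2),q.round(2).tolist()) for m,q in o[:3]])
E
nproc; time OMP_NUM_THREADS=1 python3 srch.py
```

```text
4
('pick', 40, 0, 1) [(np.float64(0.12), [1.41, 1.02, -0.93, 2.31, 2.7, 0.45, -0.14]), (np.float64(0.11), [1.24, 0.9, -0.7, 2.32, 3.14, 0.43, -0.67]), (np.float64(0.05), [0.14, 1.05, 0.74, 2.38, 4.02, 1.23, -2.02])]
('place', 50, -80, 1) [(np.float64(0.8), [-0.49, 0.95, 0.01, 1.63, 0.93, 1.13, -0.98]), (np.float64(0.46), [-0.16, 1.01, -0.53, 1.61, 1.24, 1.47, -1.12])]
('place', 50, -40, 1) [(np.float64(0.38), [-0.21, 0.85, -0.36, 2.05, 1.78, 1.04, -1.15]), (np.float64(0.36), [-0.51, 0.83, 0.04, 2.07, 1.75, 0.78, -1.27]), (np.float64(0.22), [0.32, 1.22, -1.17, 2.03, 2.02, 1.71, -0.84])]
('place', 50, 0, 1) [(np.float64(0.18), [0.36, 0.91, -0.73, 2.25, 2.59, 0.95, -0.86]), (np.float64(0.16), [0.11, 0.82, -0.4, 2.27, 2.73, 0.86, -1.17]), (np.float64(0.13), [-0.52, 0.88, 0.42, 2.3, 3.18, 0.83, -1.99])]
('place', 50, 40, 1) [(np.float64(0.28), [-0.37, 1.04, 0.74, 2.13, 4.13, 1.29, -2.11]), (np.float64(0.25), [0.55, 0.88, -0.53, 2.08, 4.0, 0.41, -1.47]), (np.float64(0.11), [0.94, 1.18, -1.13, 2.06, 2.34, 0.27, 0.46])]
('place', 50, 90, 1) [(np.float64(0.29), [0.23, 0.98, -0.0, 1.56, -0.97,
[... 4518 characters left out ...]
2.5])]
('place', 30, 0, -1) [(np.float64(0.16), [-0.92, 1.28, 1.26, 2.12, 4.24, 1.01, -0.16]), (np.float64(0.01), [-0.33, 0.7, 0.22, 2.09, 3.4, 0.17, 1.1]), (np.float64(0.0), [-0.2, 0.69, 0.04, 2.09, 2.75, 0.16, 1.81])]
('place', 30, 40, -1) [(np.float64(0.28), [0.74, 0.99, -1.05, 1.94, 1.33, 0.44, -1.94]), (np.float64(0.12), [0.88, 1.24, -1.38, 1.94, 1.52, 0.78, -1.97]), (np.float64(0.0), [0.27, 0.73, -0.32, 1.97, -1.05, 0.16, 0.22])]
('place', 30, 90, -1) [(np.float64(0.6), [0.48, 0.92, -0.58, 1.61, -0.1, 0.76, 0.16]), (np.float64(0.57), [0.13, 0.85, -0.03, 1.63, -0.69, 0.86, 0.62]), (np.float64(0.32), [0.77, 1.18, -1.18, 1.59, 0.65, 0.93, -0.41])]
real	0m2.918s
user	0m10.090s
sys	0m0.054s
```

```bash
cat > plan.py <<'E'
from fkm import *
def path(q0,q1,n,start=None):
    p0,R0=fk(q0,X) if start is None else start
    for i in range(1,n+1):
        q=q0+(q1-q0)*i/n;P,M=fk(q,X)
        d=R0.T@(P-p0)/.2;rv=R.from_matrix(R0.T@M).as_rotvec()/(np.pi/2)
        print(str(np.round(np.r_[d,rv],2).tolist()),"p",P.round(3),"z",M[:,2].round(2))
E
python3 - <<'E'
from plan import *
import pickle
f=pickle.load(open("w1.pkl","rb"));t=pickle.load(open("f0.pkl","rb"))["top"]
def mk(f,lo,hi,roi):
    h=cv2.cvtColor(f["img"],cv2.COLOR_RGB2HSV);m=cv2.inRange(h,np.array(lo),np.array(hi));x0,y0,x1,y1=roi;r=np.zeros_like(m);r[y0:y1,x0:x1]=m[y0:y1,x0:x1];return np.argwhere(r)[:,::-1]
b=mk(f,[0,0,90],[180,60,255],[245,140,330,222]);q=pts(f,b);k=q[:,2]>.043;print("body",k.sum(),q[k].mean(0),cv2.minAreaRect(q[k,:2].astype(np.float32)*1000))
# edges of top face by row, on z=.05
for r in(160,175,190,200):
    c=b[(b[:,1]==r)&k][:,0];e=onplane(f,[[c.min()-.5,r],[c.max()+.5,r]],.05);print(r,e[:,:2].round(4).tolist())
l=mk(f,[0,140,60],[8,255,255],[245,200,330,260]);q=pts(f,l);print("lid",np.median(q,0),q.min(0),q.max(0))
# press in wrist view: platen
p=mk(f,[0,0,0],[180,255,60],[30,45,105,95]);q=pts(f,p);k=abs(q[:,2]-.024)<.012;P=onplane(f,p[k],.024);c=cv2.minAreaRect(P[:,:2].astype(np.float32)*1000);print("platen w",P.mean(0),c,np.median(q[k,2]))
q=pts(f,mk(f,[0,140,80],[8,255,255],[125,5,200,45]));print("pad w",q.mean(0))
qa=np.array(bot.observe()["qpos"]);Rg=Rgoal(0,1,40);G=np.array([.452,-.285,.03])
qg,e=ik(G+.002*Rg[:,2],Rg,[1.3,.95,-.8,2.31,2.8,.45,-.4]);qp,e2=ik(G+[0,0,.09]+.002*Rg[:,2],Rg,qg);print(qg.round(2),e,qp.round(2),e2)
path(qa,qp,8)
E
```

```text
body 3203 [ 0.46569538 -0.285594    0.05094173] ((404.4822692871094, -294.48284912109375), (195.58114624023438, 54.938297271728516), 8.192899703979492)
160 [[0.488, -0.2609], [0.4886, -0.3093]]
175 [[0.4717, -0.2611], [0.4724, -0.3092]]
190 [[0.4562, -0.2613], [0.457, -0.3092]]
200 [[0.4462, -0.2608], [0.4472, -0.3097]]
lid [ 0.41875936 -0.28729344  0.04071059] [ 3.11604276e-01 -3.35607439e-01 -8.52441678e-05] [ 0.43939576 -0.26391624  0.31175837]
platen w [0.65105706 0.0312606  0.024     ] ((653.2435913085938, 41.48283386230469), (125.42018127441406, 77.55471801757812), 68.05585479736328) 0.02412540576839367
pad w [ 0.65020206 -0.13210456  0.07678474]
[ 1.41  1.01 -0.92  2.31  2.72  0.45 -0.17] 4.169683051994723e-06 [ 1.52  0.83 -1.11  2.31  2.28  0.32  0.15] 5.7390014226294335e-05
[-0.48, -0.18, 0.11, 0.08, -0.22, -0.06] p [ 0.258 -0.303  0.155] z [ 0.25  0.77 -0.59]
[-0.88, -0.22, 0.05, 0.14, -0.42, -0.18] p [ 0.203 -0.31   0.095] z [ 0.    0.63 -0.77]
[-1.13, -0.1, -0.08, 0.18, -0.6, -0.35] p [ 0.179 -0.346  0.052] z [-0.14  0.4  -0.91]
[-1.19, 0.14, -0.17, 0.21, -0.74, -0.56] p [ 0.196 -0.392  0.031] z [-0.13  0.13 -0.98]
[-1.05, 0.42, -0.14, 0.22, -0.84, -0.81] p [ 0.251 -0.422  0.03 ] z [ 0.01 -0.09 -1.  ]
[-0.77, 0.63, 0.05, 0.23, -0.89, -1.09] p [ 0.328 -0.417  0.048] z [ 0.24 -0.19 -0.95]
[-0.43, 0.66, 0.37, 0.24, -0.87, -1.39] p [ 0.403 -0.369  0.081] z [ 0.47 -0.16 -0.87]
[-0.12, 0.49, 0.76, 0.26, -0.79, -1.7] p [ 0.453 -0.285  0.118] z [ 0.64  0.   -0.77]
```

```bash
python3 - <<'E'
from plan import *
qa=np.array(bot.observe()["qpos"])
Rg=Rgoal(0,1,40);G=np.array([.452,-.285,.03])
qp=np.array([ 1.52,.83,-1.11,2.31,2.28,.32,.15])
qm=np.array([1.4,.45,-.7,1.95,.8,.5,.45])
path(qa,qm,5);print();path(qm,qp,7)
E
```

```text
[-0.31, -0.01, -0.0, -0.0, -0.23, -0.1] p [ 0.287 -0.339  0.18 ] z [ 0.33  0.68 -0.66]
[-0.51, 0.09, -0.16, -0.01, -0.45, -0.23] p [ 0.263 -0.378  0.149] z [ 0.16  0.46 -0.87]
[-0.52, 0.28, -0.38, -0.03, -0.65, -0.41] p [ 0.263 -0.437  0.149] z [ 0.09  0.17 -0.98]
[-0.32, 0.51, -0.57, -0.04, -0.83, -0.61] p [ 0.294 -0.493  0.181] z [ 0.12 -0.13 -0.98]
[0.07, 0.7, -0.64, -0.04, -0.97, -0.85] p [ 0.353 -0.525  0.236] z [ 0.25 -0.36 -0.9 ]

[0.12, 0.04, 0.12, -0.01, -0.0, -0.11] p [ 0.361 -0.51   0.205] z [ 0.26 -0.36 -0.89]
[0.25, 0.11, 0.23, -0.04, -0.01, -0.22] p [ 0.374 -0.49   0.177] z [ 0.3  -0.35 -0.89]
[0.4, 0.22, 0.3, -0.08, -0.02, -0.33] p [ 0.39  -0.462  0.155] z [ 0.36 -0.32 -0.88]
[0.57, 0.35, 0.34, -0.13, -0.03, -0.43] p [ 0.409 -0.428  0.138] z [ 0.43 -0.27 -0.86]
[0.76, 0.49, 0.34, -0.2, -0.05, -0.53] p [ 0.428 -0.386  0.126] z [ 0.51 -0.2  -0.84]
[0.96, 0.64, 0.29, -0.28, -0.07, -0.63] p [ 0.444 -0.338  0.121] z [ 0.58 -0.11 -0.81]
[1.18, 0.78, 0.21, -0.37, -0.1, -0.72] p [ 0.456 -0.285  0.122] z [ 0.65 -0.   -0.76]
```

```bash
python3 -m inch '[[-0.1,0,0,0,-0.08,-0.03,1],[-0.2,0,0,0,-0.16,-0.06,1],[-0.31,0,0,0,-0.23,-0.1,1],[-0.41,0.04,-0.08,0,-0.34,-0.16,1],[-0.51,0.09,-0.16,-0.01,-0.45,-0.23,1],[-0.51,0.18,-0.27,-0.02,-0.55,-0.32,1],[-0.52,0.28,-0.38,-0.03,-0.65,-0.41,1],[-0.42,0.4,-0.48,-0.03,-0.74,-0.51,1],[-0.32,0.51,-0.57,-0.04,-0.83,-0.61,1],[-0.12,0.6,-0.6,-0.04,-0.9,-0.73,1],[0.07,0.7,-0.64,-0.04,-0.97,-0.85,1],[0.07,0.7,-0.64,-0.04,-0.97,-0.85,1],[0.07,0.7,-0.64,-0.04,-0.97,-0.85,1],[0.07,0.7,-0.64,-0.04,-0.97,-0.85,1],[0.07,0.7,-0.64,-0.04,-0.97,-0.85,1]]'
python3 - <<'E'
from plan import *
s=bot.observe();qa=np.array(s["qpos"]);print(qa.round(2))
Rg=Rgoal(0,1,40);G=np.array([.452,-.285,.03]);qp=np.array([ 1.52,.83,-1.11,2.31,2.28,.32,.15])
qp2,e=ik(G+[0,0,.09]+.002*Rg[:,2],Rg,(qa+qp)/2);print(qp2.round(2),e)
path(qa,qp,7)
E
```

```text
clock: 4.2
position: [0.3525, -0.5253, 0.2376]
tool_rot: [2.993, 0.432, 1.822]
force: [1.1, 0.4, -0.0]
grip_width: 0.0851
finger_force: 0.0
[ 1.09  0.39 -0.29  1.97  0.46  0.38  0.74]
[ 1.55  0.86 -1.15  2.31  2.2   0.35  0.23] 9.980351757253378e-06
[0.19, -0.01, 0.16, 0.01, 0.02, -0.12] p [ 0.351 -0.504  0.191] z [ 0.22 -0.34 -0.91]
[0.37, 0.03, 0.29, -0.01, 0.04, -0.24] p [ 0.356 -0.479  0.154] z [ 0.23 -0.31 -0.92]
[0.54, 0.11, 0.38, -0.04, 0.04, -0.35] p [ 0.368 -0.451  0.126] z [ 0.28 -0.28 -0.92]
[0.71, 0.24, 0.43, -0.1, 0.03, -0.46] p [ 0.387 -0.417  0.107] z [ 0.35 -0.23 -0.91]
[0.87, 0.4, 0.42, -0.18, 0.0, -0.55] p [ 0.41  -0.377  0.099] z [ 0.44 -0.17 -0.88]
[1.03, 0.59, 0.35, -0.27, -0.04, -0.64] p [ 0.434 -0.333  0.104] z [ 0.54 -0.1  -0.84]
[1.18, 0.78, 0.21, -0.37, -0.1, -0.72] p [ 0.456 -0.285  0.122] z [ 0.65 -0.   -0.76]
```

```bash
python3 -m inch '[[0.06,0.02,0.06,0,0,-0.06,1],[0.12,0.04,0.12,-0.01,0,-0.11,1],[0.2,0.08,0.17,-0.02,0,-0.17,1],[0.25,0.11,0.2,-0.04,-0.01,-0.22,1],[0.32,0.16,0.22,-0.06,-0.01,-0.28,1],[0.4,0.22,0.24,-0.08,-0.02,-0.33,1],[0.5,0.29,0.26,-0.1,-0.02,-0.38,1],[0.57,0.35,0.27,-0.13,-0.03,-0.43,1],[0.67,0.42,0.27,-0.17,-0.04,-0.48,1],[0.76,0.49,0.27,-0.2,-0.05,-0.53,1],[0.86,0.56,0.25,-0.24,-0.06,-0.58,1],[0.96,0.64,0.23,-0.28,-0.07,-0.63,1],[0.96,0.64,0.23,-0.28,-0.07,-0.63,1],[0.96,0.64,0.23,-0.28,-0.07,-0.63,1],[0.96,0.64,0.23,-0.28,-0.07,-0.63,1]]'
python3 - <<'E'
from plan import *
s=bot.observe();print(np.round(s["qpos"],2))
Rg=Rgoal(0,1,40);G=np.array([.452,-.285,.03])
rel(G+[0,0,.09]+.002*Rg[:,2],Rg)
qp2,e=ik(G+[0,0,.09]+.002*Rg[:,2],Rg,s["qpos"]);print(qp2.round(2),e)
E
```

```text
clock: 6.08
position: [0.4407, -0.3344, 0.1332]
tool_rot: [-3.131, 0.636, 2.967]
force: [1.0, -0.1, 1.0]
grip_width: 0.0851
finger_force: 0.0
[ 1.44  0.68 -0.95  2.28  2.23  0.26 -0.02]
row [0.029 0.255 0.068] [-0.075 -0.04  -0.087] | dist 0.053055002670606234 ang 10.965438652366403
[ 1.53  0.85 -1.13  2.31  2.24  0.33  0.19] 6.548945079612227e-05
```

```bash
python3 -m inch '[[0.01,0.12,0.03,-0.04,-0.02,-0.04,1],[0.03,0.255,0.07,-0.075,-0.04,-0.087,1],[0.03,0.255,0.07,-0.075,-0.04,-0.087,1],[0.03,0.255,0.07,-0.075,-0.04,-0.087,1],[0.03,0.255,0.07,-0.075,-0.04,-0.087,1]]'
python3 - <<'E'
from plan import *
s=bot.observe();print(np.round(s["qpos"],2))
Rg=Rgoal(0,1,40);G=np.array([.452,-.285,.03])
rel(G+.002*Rg[:,2],Rg);rel(G+[0,0,.04]+.002*Rg[:,2],Rg)
E
```

```text
clock: 6.7
position: [0.4532, -0.2849, 0.1182]
tool_rot: [-3.141, 0.698, -3.141]
force: [-0.6, -0.2, -0.4]
grip_width: 0.0854
finger_force: 0.0
[ 1.49  0.81 -1.06  2.32  2.39  0.29  0.02]
row [ 0.288 -0.     0.344] [-0. -0.  0.] | dist 0.08968320107464782 ang 0.03210734135988679
row [ 0.159 -0.     0.191] [-0. -0.  0.] | dist 0.04968326892143254 ang 0.03210734135988679
```

```bash
python3 -m inch '[[0.08,0,0.095,0,0,0,1],[0.16,0,0.19,0,0,0,1],[0.22,0,0.265,0,0,0,1],[0.26,0,0.31,0,0,0,1],[0.288,0,0.344,0,0,0,1],[0.288,0,0.344,0,0,0,1],[0.288,0,0.344,0,0,0,1]]' 40 && python3 -m inch '[[0,0,0,0,0,0,0.4],[0,0,0,0,0,0,0.4],[0,0,0,0,0,0,0.4],[0,0,0,0,0,0,0.4],[0,0,0,0,0,0,0.4],[0,0,0,0,0,0,0.4],[0,0,0,0,0,0,0.4]]' 40; python3 -c "
from h import *
print(np.round(bot.observe()['qpos'],2))"
```

```text
clock: 7.58
position: [0.4534, -0.2842, 0.0285]
tool_rot: [3.141, 0.699, -3.14]
force: [1.2, -0.3, -0.3]
grip_width: 0.0855
finger_force: 0.0
clock: 8.45
position: [0.4533, -0.2841, 0.0284]
tool_rot: [3.141, 0.699, -3.14]
force: [-3.6, -1.1, 6.4]
grip_width: 0.0496
finger_force: 40.7
[ 1.47  1.08 -1.02  2.31  2.54  0.49  0.05]
```

```bash
python3 - <<'E'
from plan import *
import pickle
F=pickle.load(open("f0.pkl","rb"));F["w1"]=pickle.load(open("w1.pkl","rb"))
for n,roi in(("side",[262,218,312,252]),("w1",[28,40,110,98]),("top",[285,165,330,205])):
    f=F[n];g=f["img"].max(2);x0,y0,x1,y1=roi;m=np.zeros_like(g);m[y0:y1,x0:x1]=(g[y0:y1,x0:x1]<45)*255
    nn,lab,st,ce=cv2.connectedComponentsWithStats(m);i=1+st[1:,4].argmax();c=max(cv2.findContours((lab==i).astype(np.uint8),0,1)[0],key=len)
    P=onplane(f,c.reshape(-1,2),.024)[:,:2]*1000
    # robust circle R=38
    r=least_squares(lambda v:np.hypot(*(P-v[:2]).T)-v[2],[645,24,38],loss="soft_l1",f_scale=1.0)
    print(n,st[i],r.x.round(1),"resid",np.abs(r.fun).mean().round(2))
# pad (plane sloping: mean over rays on z=.075)
for n,roi in(("side",[285,170,320,195]),("w1",[125,5,200,45]),("top",[340,165,380,200])):
    f=F[n];h=cv2.cvtColor(f["img"],cv2.COLOR_RGB2HSV);m=cv2.inRange(h,np.array([0,140,60]),np.array([8,255,255]));r=np.zeros_like(m);x0,y0,x1,y1=roi;r[y0:y1,x0:x1]=m[y0:y1,x0:x1]
    p=np.argwhere(r)[:,::-1];q=onplane(f,p,.075);print(n,"pad",q.mean(0).round(4),len(p), cv2.minAreaRect(q[:,:2].astype(np.float32)*1000))
# base-front edge in side view: green at low z
f=F["side"];h=cv2.cvtColor(f["img"],cv2.COLOR_RGB2HSV)
# stamp in side view: ray through brass centre at z=.168+.007
m=cv2.inRange(h[172:186,274:294],np.array([12,100,30]),np.array([30,255,170]));print(np.array2string(h[174:184:3,276:294:2,0]),h[178,276:294:2,1:].tolist())
E
```

```text
side [262 225  42  21 552] [646.8  21.6  37.1] resid 3.84
w1 [  38   40   59   52 1980] [645.7  19.6  39. ] resid 5.0
top [291 175  30  27 495] [644.6  19.8  36.4] resid 4.88
side pad [ 0.6532 -0.1299  0.075 ] 214 ((653.3048706054688, -129.68678283691406), (44.28369140625, 74.77165985107422), 8.834765434265137)
w1 pad [ 0.6515 -0.1309  0.075 ] 832 ((651.8414916992188, -130.45114135742188), (31.524911880493164, 62.02894973754883), 9.44357967376709)
top pad [ 0.6531 -0.1307  0.075 ] 354 ((653.1902465820312, -131.093017578125), (46.62151336669922, 57.107208251953125), 9.547538757324219)
[[24 24 23 15 20  0 18 20 18]
 [24 24 21 20 20 20 19 17 17]
 [24 23 21 20 20 20 20 17 17]
 [23 22 21 18 17 17 12 12 10]] [[94, 200], [96, 199], [130, 108], [184, 83], [177, 88], [183, 88], [184, 79], [124, 156], [118, 198]]
```

```bash
python3 -m inch '[[-0.05,0,-0.06,0,0,0,0.4],[-0.13,0,-0.15,0,0,0,0.4],[-0.25,0,-0.3,0,0,0,0.4],[-0.35,0,-0.42,0,0,0,0.4],[-0.35,0,-0.42,0,0,0,0.4],[-0.35,0,-0.42,0,0,0,0.4]]' 40
python3 - <<'E'
from plan import *
s=bot.observe();q0=np.array(s["qpos"]);print(q0.round(2))
PL=np.array([.645,.024,.024+.046])
for az in(-60,-40,-20,0,10):
    Rg=Rgoal(az,-1,50)
    for seed in([-.17,.86,-.42,2.05,1.8,1.0,2.0],[-.02,.8,-.23,2.2,2.8,.8,1.8]):
        q,e=ik(PL+.002*Rg[:,2],Rg,seed);fx=Rg[:,2]*[1,1,0]/np.linalg.norm(Rg[:2,2])
        q2,e2=ik(PL+[0,0,.02]-fx*.13,Rg,q)
        print(az,q.round(2),round(e,4),"pre",q2.round(2),round(e2,4))
E
```

```text
clock: 9.2
position: [0.4525, -0.2841, 0.1368]
tool_rot: [3.141, 0.698, -3.141]
force: [0.2, -0.0, -2.7]
grip_width: 0.0496
finger_force: 42.4
[ 1.5   0.75 -1.06  2.31  2.35  0.24  0.02]
-60 [-0.35  0.89 -0.23  1.85  1.36  1.09  2.05] 0.0 pre [-0.6   0.85 -0.2   1.86  1.15  1.16  2.02] 0.0
-60 [-0.38  0.88 -0.19  1.85  1.35  1.06  2.05] 0.0 pre [-0.6   0.85 -0.2   1.86  1.15  1.16  2.02] 0.0
-40 [-0.28  0.84 -0.27  2.06  1.77  0.98  1.96] 0.0 pre [-0.58  0.76 -0.22  2.18  1.56  1.02  1.84] 0.0
-40 [-0.34  0.83 -0.19  2.06  1.76  0.93  1.94] 0.0 pre [-0.58  0.76 -0.22  2.18  1.56  1.02  1.84] 0.0
-20 [-0.23  0.8  -0.19  2.21  2.27  0.88  1.83] 0.0001 pre [ 0.1   0.94 -0.94  2.43  2.04  1.47  2.  ] 0.0001
-20 [-0.32  0.8  -0.08  2.21  2.31  0.82  1.74] 0.0 pre [ 0.1   0.94 -0.94  2.43  2.04  1.47  2.  ] 0.0001
0 [-0.    0.8  -0.26  2.27  2.8   0.84  1.83] 0.0001 pre [ 0.55  0.91 -1.09  2.43  2.25  1.08  2.52] 0.191
0 [-0.11  0.8  -0.12  2.28  2.87  0.82  1.7 ] 0.0 pre [ 0.55  0.91 -1.09  2.43  2.25  1.08  2.52] 0.191
10 [ 0.09  0.8  -0.24  2.26  3.08  0.78  1.8 ] 0.0 pre [ 0.75  0.86 -0.95  2.43  2.67  0.71  2.52] 0.1666
10 [-0.04  0.8  -0.08  2.27  3.18  0.79  1.64] 0.0 pre [ 0.75  0.86 -0.95  2.43  2.67  0.71  2.52] 0.1666
```

```bash
python3 - <<'E'
from plan import *
s=bot.observe();q0=np.array(s["qpos"])
PL=np.array([.645,.021,.07]);Rg=Rgoal(-40,-1,50);fx=np.array([np.cos(np.radians(40)),-np.sin(np.radians(40)),0])
qpl,e=ik(PL+.002*Rg[:,2]+[0,0,.02],Rg,[-.3,.83,-.25,2.06,1.77,.97,1.95]);qpre,e2=ik(PL+[0,0,.02]+.002*Rg[:,2]-fx*.12,Rg,qpl);print(qpl.round(2),qpre.round(2),e,e2)
path(q0,qpre,10)
print()
qm=(q0+qpre)/2+np.array([0,-.15,0,-.1,0,0,0]);path(q0,qm,6);path(qm,qpre,6)
E
```

```text
[-0.32  0.79 -0.2   2.06  1.74  0.93  1.99] [-0.55  0.77 -0.22  2.18  1.58  1.01  1.84] 2.334808597402028e-06 2.1245855844886895e-06
[-0.02, 0.17, 0.19, -0.0, 0.04, -0.14] p [ 0.48  -0.249  0.11 ] z [ 0.59 -0.   -0.81]
[-0.04, 0.35, 0.35, -0.0, 0.09, -0.29] p [ 0.503 -0.214  0.086] z [ 0.53 -0.02 -0.85]
[-0.04, 0.53, 0.49, -0.0, 0.13, -0.45] p [ 0.52  -0.177  0.066] z [ 0.48 -0.06 -0.87]
[-0.04, 0.71, 0.59, -0.0, 0.17, -0.62] p [ 0.534 -0.141  0.051] z [ 0.45 -0.12 -0.89]
[-0.05, 0.89, 0.66, 0.0, 0.21, -0.79] p [ 0.544 -0.105  0.041] z [ 0.42 -0.18 -0.89]
[-0.07, 1.07, 0.7, 0.01, 0.25, -0.96] p [ 0.552 -0.068  0.037] z [ 0.42 -0.25 -0.87]
[-0.1, 1.26, 0.71, 0.03, 0.29, -1.13] p [ 0.557 -0.031  0.04 ] z [ 0.43 -0.33 -0.84]
[-0.14, 1.46, 0.68, 0.06, 0.33, -1.3] p [0.56  0.009 0.05 ] z [ 0.47 -0.4  -0.79]
[-0.19, 1.67, 0.61, 0.09, 0.37, -1.47] p [0.56  0.052 0.066] z [ 0.52 -0.45 -0.72]
[-0.24, 1.9, 0.51, 0.14, 0.42, -1.63] p [0.554 0.097 0.089] z [ 0.59 -0.49 -0.64]

[-0.1, 0.08, 0.14, 0.02, 0.03, -0.13] p [ 0.485 -0.268  0.128] z [ 0.61 -0.03 -0.79]
[-0.21, 0.17, 0.26, 0.04, 0.05, -0.
[... 208 characters left out ...]
7 -0.16 -0.8 ]
[-0.62, 0.59, 0.49, 0.1, 0.1, -0.65] p [ 0.609 -0.166  0.141] z [ 0.58 -0.21 -0.79]
[-0.77, 0.77, 0.51, 0.13, 0.12, -0.78] p [ 0.635 -0.129  0.156] z [ 0.6  -0.25 -0.76]
[-0.19, 0.17, 0.02, -0.02, 0.02, -0.14] p [ 0.63  -0.083  0.133] z [ 0.57 -0.28 -0.77]
[-0.36, 0.33, 0.01, -0.03, 0.04, -0.28] p [ 0.62  -0.041  0.113] z [ 0.55 -0.31 -0.77]
[-0.51, 0.49, -0.03, -0.03, 0.07, -0.43] p [ 0.607 -0.002  0.099] z [ 0.54 -0.35 -0.76]
[-0.64, 0.63, -0.08, -0.04, 0.1, -0.58] p [0.591 0.034 0.089] z [ 0.54 -0.4  -0.74]
[-0.75, 0.76, -0.17, -0.03, 0.14, -0.73] p [0.573 0.066 0.086] z [ 0.56 -0.45 -0.7 ]
[-0.85, 0.87, -0.27, -0.02, 0.18, -0.88] p [0.554 0.097 0.089] z [ 0.59 -0.49 -0.64]
```

```bash
cat > cart.py <<'E'
from plan import *
from scipy.spatial.transform import Slerp
def cart(s,P,Rs,tk,n,q0):
    """P,Rs knots (incl. start) at fractions tk; print rows rel. start and IK tracking"""
    R0=Rs[0];p0=P[0];q=q0;sl=Slerp(tk,R.from_matrix(Rs))
    for i in range(1,n+1):
        t=i/n;p=np.array([np.interp(t,tk,np.array(P)[:,k]) for k in range(3)]);M=sl([t]).as_matrix()[0]
        def f(x):
            PP,MM=fk(x,X);return np.r_[(PP-p)*5,R.from_matrix(MM.T@M).as_rotvec(),.003*(x-q)]
        r=least_squares(f,np.clip(q,LO+1e-3,HI-1e-3),bounds=(LO,HI));dq=abs(r.x-q).max();q=r.x
        d=R0.T@(p-p0)/.2;rv=R.from_matrix(R0.T@M).as_rotvec()/(np.pi/2)
        print(np.round(np.r_[d,rv],2).tolist(),"p",p.round(3),"q",q.round(2),"err",np.linalg.norm(f(q)[:6]).round(3),"dq",dq.round(2))
    return q
E
python3 - <<'E'
from cart import *
s=bot.observe();q0=np.array(s["qpos"]);p0,R0=fk(q0,X)
PL=np.array([.645,.021,.07]);Rg=Rgoal(-40,-1,50);fx=np.array([np.cos(np.radians(40)),-np.sin(np.radians(40)),0])
pre=PL+[0,0,.02]+.002*Rg[:,2]-fx*.12
tot=R.from_matrix(R0.T@Rg).as_rotvec();print(tot/np.pi*2)
Rm=R0@R.from_rotvec(tot*.5).as_matrix()
q=cart(s,[p0,[.50,-.10,.16]],[R0,Rm],[0,1],8,q0);print()
cart(s,[[.50,-.10,.16],[.51,.04,.16],pre+[0,0,.05]],[Rm,R0@R.from_rotvec(tot*.75).as_matrix(),Rg],[0,.5,1],8,q)
E
```

```text
[ 0.14302301  0.42212136 -1.62867988]
[-0.03, 0.11, 0.01, 0.01, 0.03, -0.1] p [ 0.458 -0.26   0.139] q [ 1.38  0.67 -1.01  2.33  2.35  0.26  0.08] err 0.0 dq 0.11
[-0.07, 0.23, 0.02, 0.02, 0.05, -0.2] p [ 0.464 -0.237  0.142] q [ 1.25  0.6  -0.94  2.35  2.32  0.27  0.15] err 0.0 dq 0.13
[-0.1, 0.34, 0.02, 0.03, 0.08, -0.31] p [ 0.47  -0.215  0.145] q [ 1.09  0.54 -0.85  2.36  2.27  0.29  0.24] err 0.0 dq 0.16
[-0.13, 0.46, 0.03, 0.04, 0.11, -0.41] p [ 0.476 -0.192  0.148] q [ 0.92  0.48 -0.75  2.37  2.19  0.31  0.36] err 0.0 dq 0.17
[-0.16, 0.57, 0.04, 0.04, 0.13, -0.51] p [ 0.482 -0.169  0.151] q [ 0.75  0.44 -0.66  2.38  2.08  0.34  0.52] err 0.0 dq 0.18
[-0.2, 0.69, 0.05, 0.05, 0.16, -0.61] p [ 0.488 -0.146  0.154] q [ 0.59  0.42 -0.6   2.38  1.94  0.39  0.7 ] err 0.0 dq 0.18
[-0.23, 0.8, 0.05, 0.06, 0.18, -0.71] p [ 0.494 -0.123  0.157] q [ 0.46  0.41 -0.57  2.38  1.81  0.46  0.88] err 0.0 dq 0.18
[-0.26, 0.92, 0.06, 0.07, 0.21, -0.81] p [ 0.5  -0.1   0.16] q [ 0.35  0.41 -0.56  2.36  1.71  0.55  1.05] err 0.0 dq 0.17

[-0.17, 0.04, -0.04, 0.01, 0.03, -0.1] p [ 0.502 -0.065  0.16
[... 229 characters left out ...]
 p [0.508 0.005 0.16 ] q [ 0.01  0.49 -0.62  2.31  1.5   0.88  1.4 ] err 0.0 dq 0.11
[-0.66, 0.16, -0.16, 0.04, 0.11, -0.41] p [0.51 0.04 0.16] q [-0.09  0.53 -0.63  2.28  1.46  0.99  1.51] err 0.0 dq 0.11
[-0.75, 0.15, -0.13, 0.04, 0.13, -0.51] p [0.521 0.054 0.155] q [-0.15  0.58 -0.62  2.25  1.47  1.05  1.63] err 0.0 dq 0.12
[-0.84, 0.14, -0.1, 0.05, 0.16, -0.61] p [0.532 0.069 0.149] q [-0.2   0.62 -0.6   2.22  1.49  1.11  1.75] err 0.0 dq 0.12
[-0.93, 0.14, -0.07, 0.06, 0.18, -0.71] p [0.543 0.083 0.144] q [-0.25  0.67 -0.58  2.19  1.52  1.16  1.87] err 0.0 dq 0.12
[-1.02, 0.13, -0.04, 0.07, 0.21, -0.81] p [0.554 0.097 0.139] q [-0.29  0.71 -0.56  2.17  1.55  1.21  1.99] err 0.0 dq 0.12
```

```bash
python3 -m inch '[[-0.03,0.11,0.01,0.01,0.03,-0.1,0.4],[-0.07,0.23,0.02,0.02,0.05,-0.2,0.4],[-0.1,0.34,0.02,0.03,0.08,-0.31,0.4],[-0.13,0.46,0.03,0.04,0.11,-0.41,0.4],[-0.16,0.57,0.04,0.04,0.13,-0.51,0.4],[-0.2,0.69,0.05,0.05,0.16,-0.61,0.4],[-0.23,0.8,0.05,0.06,0.18,-0.71,0.4],[-0.26,0.92,0.06,0.07,0.21,-0.81,0.4],[-0.26,0.92,0.06,0.07,0.21,-0.81,0.4],[-0.26,0.92,0.06,0.07,0.21,-0.81,0.4],[-0.26,0.92,0.06,0.07,0.21,-0.81,0.4]]' && python3 -m inch '[[-0.17,0.04,-0.04,0.01,0.03,-0.1,0.4],[-0.33,0.08,-0.08,0.02,0.05,-0.2,0.4],[-0.5,0.12,-0.12,0.03,0.08,-0.31,0.4],[-0.66,0.16,-0.16,0.04,0.11,-0.41,0.4],[-0.75,0.15,-0.13,0.04,0.13,-0.51,0.4],[-0.84,0.14,-0.1,0.05,0.16,-0.61,0.4],[-0.93,0.14,-0.07,0.06,0.18,-0.71,0.4],[-1,0.13,-0.04,0.07,0.21,-0.81,0.4],[-1,0.13,-0.04,0.07,0.21,-0.81,0.4],[-1,0.13,-0.04,0.07,0.21,-0.81,0.4],[-1,0.13,-0.04,0.07,0.21,-0.81,0.4]]'
python3 - <<'E'
from cart import *
s=bot.observe();q0=np.array(s["qpos"]);print(q0.round(2),s["grip_width"])
PL=np.array([.645,.021,.07]);Rg=Rgoal(-40,-1,50);fx=np.array([np.cos(np.radians(40)),-np.sin(np.radians(40)),0])
rel(PL+[0,0,.02]+.002*Rg[:,2]-fx*.12,Rg)
f=snap("side");save(f,"s2.png")
cv2.imwrite("pics/c2.png",cv2.resize(cv2.imread("pics/s2.png")[90:290,200:440],None,fx=3,fy=3,interpolation=2))
E
```

```text
clock: 10.58
position: [0.4995, -0.1006, 0.1608]
tool_rot: [-2.579, -0.067, -1.972]
force: [-0.8, -0.1, -1.4]
grip_width: 0.0494
finger_force: 42.3
clock: 11.95
position: [0.5533, 0.0926, 0.1415]
tool_rot: [-3.124, -0.867, -0.724]
force: [0.0, -0.5, -1.8]
grip_width: 0.0494
finger_force: 42.4
[-0.4   0.66 -0.41  2.18  1.52  1.1   1.97] 0.04936173119387131
row [-0.209 -0.017  0.163] [ 0.002  0.004 -0.011] | dist 0.0530275022263145 ang 1.036026127851049
```

View pics/c2.png

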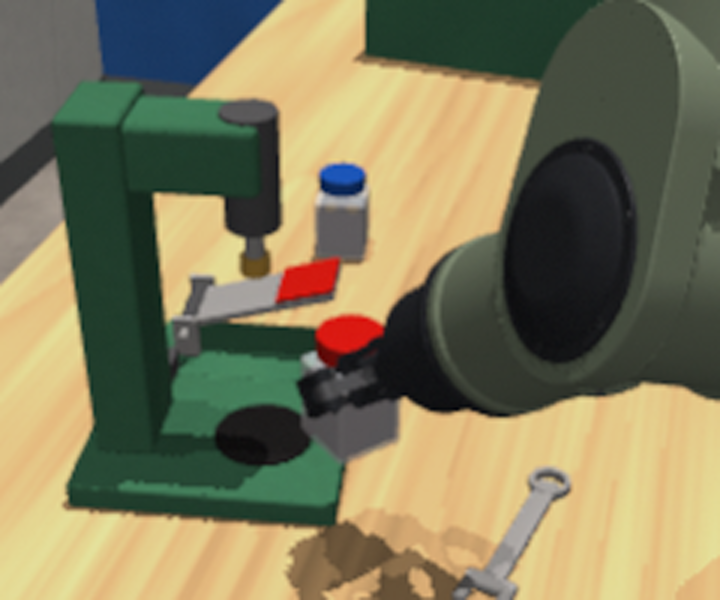

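The jar hangs upright in the gripper at (350,390), in front of the platen at (263,435), and the stamp is at (255,262). Next I'll lower it and move in under the stamp.

```bash
python3 - <<'E'
from cart import *
import pickle
f=pickle.load(open("f0.pkl","rb"))["side"];h=cv2.cvtColor(f["img"],cv2.COLOR_RGB2HSV)[165:190,270:300].astype(int)
m=(h[...,1]>150)&(h[...,2]<140)&(h[...,0]>10)&(h[...,0]<28);p=np.argwhere(m)[:,::-1]+[270,165];print("stamp px",p.min(0),p.max(0),onplane(f,[(p.min(0)+p.max(0))/2],.175))
s=bot.observe();q0=np.array(s["qpos"]);p0,R0=fk(q0,X)
Rg=Rgoal(-40,-1,50);fx=np.array([np.cos(np.radians(40)),-np.sin(np.radians(40)),0]);PL=np.array([.645,.021,.07])-.002*fx+.002*Rg[:,2]
cart(s,[p0,PL+[0,0,.018]-fx*.12,PL+[0,0,.012]],[R0,Rg,Rg],[0,.33,1],9,q0)
E
```

```text
stamp px [281 175] [289 181] [[0.64355997 0.02094489 0.175     ]]
[-0.07, -0.01, 0.05, 0.0, 0.0, -0.0] p [0.553 0.094 0.122] q [-0.41  0.71 -0.4   2.18  1.55  1.11  1.93] err 0.0 dq 0.04
[-0.15, -0.01, 0.11, 0.0, 0.0, -0.01] p [0.553 0.096 0.104] q [-0.42  0.75 -0.39  2.18  1.58  1.11  1.89] err 0.0 dq 0.04
[-0.22, -0.02, 0.16, 0.0, 0.0, -0.01] p [0.553 0.098 0.087] q [-0.43  0.79 -0.39  2.18  1.61  1.12  1.86] err 0.0 dq 0.04
[-0.16, -0.02, 0.24, 0.0, 0.0, -0.01] p [0.568 0.085 0.086] q [-0.4   0.79 -0.37  2.16  1.64  1.1   1.88] err 0.0 dq 0.03
[-0.09, -0.02, 0.32, 0.0, 0.0, -0.01] p [0.584 0.072 0.085] q [-0.37  0.79 -0.35  2.15  1.67  1.08  1.9 ] err 0.0 dq 0.03
[-0.03, -0.02, 0.4, 0.0, 0.0, -0.01] p [0.599 0.06  0.084] q [-0.34  0.8  -0.34  2.13  1.69  1.06  1.92] err 0.0 dq 0.03
[0.03, -0.03, 0.48, 0.0, 0.0, -0.01] p [0.614 0.047 0.083] q [-0.31  0.8  -0.32  2.11  1.72  1.04  1.94] err 0.0 dq 0.03
[0.09, -0.03, 0.56, 0.0, 0.0, -0.01] p [0.629 0.034 0.082] q [-0.29  0.81 -0.31  2.09  1.74  1.01  1.97] err 0.0 dq 0.03
[0.15, -0.03, 0.64, 0.0, 0.0, -0.01] p [0.645 0.021 0.081] q [-0.26  0.81 -0.29  2.06  1.76  0.99  1.99] err 0.0 dq 0.03
```

```bash
python3 -m inch '[[-0.07,-0.01,0.05,0,0,0,0.4],[-0.15,-0.01,0.11,0,0,-0.01,0.4],[-0.22,-0.02,0.16,0,0,-0.01,0.4],[-0.16,-0.02,0.24,0,0,-0.01,0.4],[-0.09,-0.02,0.32,0,0,-0.01,0.4],[-0.03,-0.02,0.4,0,0,-0.01,0.4],[0.03,-0.03,0.48,0,0,-0.01,0.4],[0.09,-0.03,0.56,0,0,-0.01,0.4],[0.15,-0.03,0.64,0,0,-0.01,0.4],[0.15,-0.03,0.64,0,0,-0.01,0.4],[0.15,-0.03,0.64,0,0,-0.01,0.4]]'
python3 - <<'E'
from cart import *
import pickle
s=bot.observe();print(np.round(s["qpos"],2))
for n in("side","wrist"):
    f=snap(n);pickle.dump(f,open(f"p_{n}.pkl","wb"));save(f,f"p_{n}.png")
a=cv2.imread("pics/p_side.png")[130:270,210:400];b=cv2.imread("pics/p_wrist.png")
cv2.imwrite("pics/c3.png",np.hstack([cv2.resize(a,(400,300)),cv2.resize(b,(400,300))]))
for n in("side","wrist"):
    f=pickle.load(open(f"p_{n}.pkl","rb"));h=cv2.cvtColor(f["img"],cv2.COLOR_RGB2HSV);m=cv2.inRange(h,np.array([0,150,60]),np.array([8,255,255]));p=np.argwhere(m)[:,::-1];q=pts(f,p);k=(np.hypot(q[:,0]-.645,q[:,1]-.021)<.05)
    print(n,k.sum());z=q[k][:,2];zt=np.percentile(z,95);print("top z",zt);kt=k&(q[:,2]>zt-.004);hull=cv2.convexHull(q[kt,:2].astype(np.float32)*1000);print(q[kt].mean(0),cv2.minEnclosingCircle(hull))
E
```

```text
clock: 13.38
position: [0.6463, 0.0227, 0.081]
tool_rot: [3.137, -0.866, -0.694]
force: [-0.1, 1.0, -1.2]
grip_width: 0.0493
finger_force: 42.3
[-0.26  0.81 -0.3   2.06  1.75  0.99  2.  ]
side 153
top z 0.11973414209416514
[0.65285055 0.02160342 0.11845584] ((651.6575927734375, 21.21930503845215), 21.3452091217041)
wrist 14171
top z 0.11800362288599411
[0.64644366 0.02234422 0.11776001] ((636.9970703125, 29.057552337646484), 37.24532699584961)
```

View pics/c3.png

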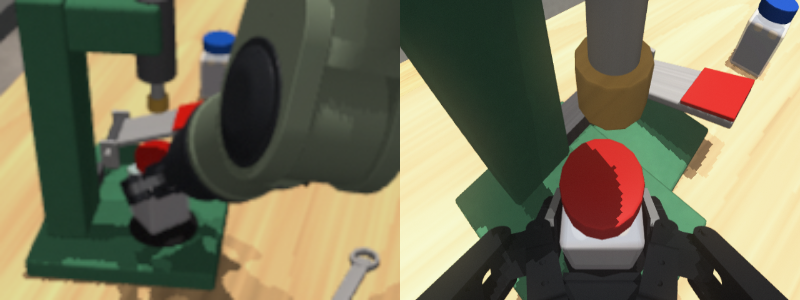

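The left half shows the jar upright over the platen below the stamp. In the right (wrist) half the lid is at (601,187) and the brass stamp at (614,85), ahead of and above the lid. I'll measure the lid-to-stamp offset in the same wrist view.

```bash
python3 - <<'E'
from cart import *
import pickle
f=pickle.load(open("p_wrist.pkl","rb"));h=cv2.cvtColor(f["img"],cv2.COLOR_RGB2HSV)
def fit(P,r0,fixed):
    r=least_squares(lambda v:np.hypot(*(P-v[:2]).T)-(fixed if fixed else v[2]),[*P.mean(0),r0],loss="soft_l1",f_scale=.5);return r.x.round(2),np.abs(r.fun).mean().round(2)
m=cv2.inRange(h,np.array([14,90,30]),np.array([24,255,200]));m[:, :270]=0;m[:,420:]=0;m[180:]=0
p=np.argwhere(m)[:,::-1];q=pts(f,p);k=(q[:,2]>.165)&(q[:,2]<.19)&(np.hypot(q[:,0]-.645,q[:,1]-.021)<.025);print(k.sum(),q[k].min(0),q[k].max(0))
print("stamp side",fit(q[k,:2]*1000,11,11))
# underside edge: lowest brass pixels per column, on plane z=.168
b=np.array([[c,p[k][p[k][:,0]==c][:,1].max()+.5] for c in np.unique(p[k][:,0])]);P=onplane(f,b,.168)[3:-3,:2]*1000;print("stamp under",fit(P,11,11))
m=cv2.inRange(h,np.array([0,150,50]),np.array([8,255,255]));p=np.argwhere(m)[:,::-1];q=pts(f,p);k=(abs(q[:,2]-.1175)<.003)&(np.hypot(q[:,0]-.645,q[:,1]-.021)<.05)
mm=np.zeros_like(m);mm[p[k][:,1],p[k][:,0]]=255;c=max(cv2.findContours(mm,0,1)[0],key=len).reshape(-1,2);print("lid",fit(onplane(f,c,.118)[:,:2]*1000,23,None))
# tilt of the lid plane
Q=q[k];n=np.linalg.svd(Q-Q.mean(0))[2][2] if len(Q)<3000 else np.linalg.eigh(np.cov(Q.T))[1][:,0];print("lid normal",n)
E
```

```text
9246 [0.63333699 0.00874367 0.16789303] [0.65549962 0.03131457 0.18799579]
stamp side (array([645.33,  19.36,  11.  ]), np.float64(0.83))
stamp under (array([645.64,  18.93,  11.  ]), np.float64(0.35))
lid (array([647.73,  21.25,  22.04]), np.float64(0.19))
lid normal [0.00236088 0.0047537  0.99998591]
```

```bash
python3 - <<'E'
from h import *
s=bot.observe();R0=R.from_euler("xyz",s["tool_rot"]).as_matrix();Rg=Rgoal(-40,-1,50)
for dz in(0,-.007,-.011):rel(np.array(s["position"])+[-.0022,-.0018,dz],Rg)
E
```

```text
row [-0.002  0.014 -0.002] [0.001 0.004 0.002] | dist 0.0028425340807103627 ang 0.39221419895061344
row [-0.028  0.014  0.021] [0.001 0.004 0.002] | dist 0.00755513070700964 ang 0.39221419895061344
row [-0.044  0.014  0.034] [0.001 0.004 0.002] | dist 0.011361337949379017 ang 0.39221419895061344
```

```bash
python3 -m inch '[[-0.002,0.014,-0.002,0,0,0,0.4],[-0.015,0.014,0.01,0,0,0,0.4],[-0.028,0.014,0.021,0,0,0,0.4],[-0.034,0.014,0.026,0,0,0,0.4],[-0.037,0.014,0.0285,0,0,0,0.4],[-0.037,0.014,0.0285,0,0,0,0.4],[-0.037,0.014,0.0285,0,0,0,0.4]]'
python3 -m inch '[[-0.002,0,0.002,0,0,0,0.4],[-0.004,0,0.003,0,0,0,0.4],[-0.004,0,0.003,0,0,0,0.4],[-0.004,0,0.003,0,0,0,0.4]]'
```

```text
clock: 14.35
position: [0.6445, 0.0206, 0.0725]
tool_rot: [3.138, -0.868, -0.695]
force: [-3.7, 0.2, 7.0]
grip_width: 0.0493
finger_force: 43.4
clock: 14.85
position: [0.6446, 0.0205, 0.0723]
tool_rot: [3.139, -0.87, -0.696]
force: [-10.1, 2.2, 19.1]
grip_width: 0.0492
finger_force: 45.0
```

```bash
python3 -m inch '[[0.003,0,-0.002,0,0,0,0.4],[0.003,0,-0.002,0,0,0,0.4],[0.003,0,-0.002,0,0,0,0.7],[0.003,0,-0.002,0,0,0,0.9],[0.003,0,-0.002,0,0,0,1],[0.003,0,-0.002,0,0,0,1],[0.003,0,-0.002,0,0,0,1],[0.003,0,-0.002,0,0,0,1]]' && python3 -m inch '[[0,0,-0.05,0,0,0,1],[0,0,-0.15,0,0,0,1],[0,0,-0.3,0,0,0,1],[0,0,-0.45,0,0,0,1],[0,0,-0.6,0,0,0,1],[0,0,-0.6,0,0,0,1],[0,0,-0.6,0,0,0,1]]'
python3 - <<'E'
from cart import *
import pickle
s=bot.observe();print(np.round(s["qpos"],2))
f=snap("wrist");pickle.dump(f,open("r_w.pkl","wb"));save(f,"r_w.png");g=snap("side");save(g,"r_s.png");pickle.dump(g,open("r_s.pkl","wb"))
a=cv2.imread("pics/r_s.png")[130:270,210:400];b=cv2.imread("pics/r_w.png")
cv2.imwrite("pics/c4.png",np.hstack([cv2.resize(a,(400,300)),cv2.resize(b,(400,250))[:300] if 0 else cv2.resize(b,(400,300))]))
h=cv2.cvtColor(f["img"],cv2.COLOR_RGB2HSV)
m=cv2.inRange(h,np.array([0,150,50]),np.array([8,255,255]));p=np.argwhere(m)[:,::-1];q=pts(f,p);k=(abs(q[:,2]-.108)<.003)&(np.hypot(q[:,0]-.645,q[:,1]-.021)<.05)
mm=np.zeros_like(m);mm[p[k][:,1],p[k][:,0]]=255;c=max(cv2.findContours(mm,0,1)[0],key=len).reshape(-1,2);P=onplane(f,c,.108)[:,:2]*1000
r=least_squares(lambda v:np.hypot(*(P-v[:2]).T)-v[2],[645,21,23],loss="soft_l1",f_scale=.5);print("lid",r.x,np.median(q[k,2]),np.linalg.eigh(np.cov(q[k].T))[1][:,0])
m=cv2.inRange(h,np.array([14,90,30]),np.array([24,255,200]));p=np.argwhere(m)[:,::-1];q=pts(f,p);k=(q[:,2]>.167)&(q[:,2]<.185)&(np.hypot(q[:,0]-.645,q[:,1]-.021)<.02);P=q[k,:2]*1000
r=least_squares(lambda v:np.hypot(*(P-v[:2]).T)-11,[645,21],loss="soft_l1",f_scale=.5);print("stamp",k.sum(),r.x)
E
```

```text
clock: 15.85
position: [0.6443, 0.0206, 0.0716]
tool_rot: [3.137, -0.867, -0.695]
force: [-0.3, 0.0, 0.8]
grip_width: 0.0854
finger_force: 0.0
clock: 16.73
position: [0.5742, 0.0797, 0.1496]
tool_rot: [3.138, -0.867, -0.695]
force: [-0.1, -0.5, -0.2]
grip_width: 0.0853
finger_force: 0.0
[-0.37  0.65 -0.38  2.16  1.54  1.07  2.04]
lid [645.46122391  18.92277583  22.44930262] 0.10825056410078246 [-0.01214083  0.00768308  0.99989678]
stamp 1291 [645.19336134  19.6586084 ]
```

View pics/c4.png

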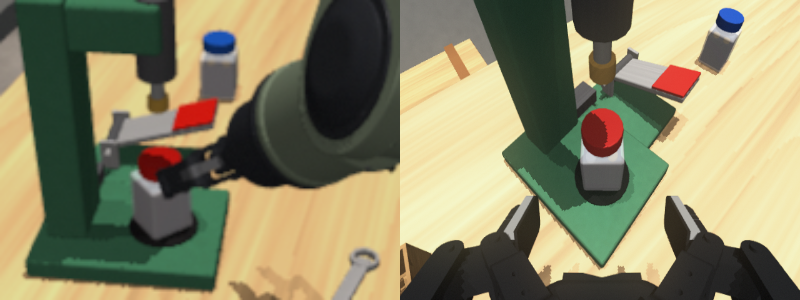

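The jar stands free on the platen: in the left half it is at (163,195), and in the wrist view the lid at (602,132) is below the stamp at (602,68). The lid is within 1 mm of the stamp axis. Now the pedal.

```bash
cat > s3.py <<'E'
from cart import *
s=bot.observe();q0=np.array(s["qpos"]);p0,R0=fk(q0,X)
pad=np.array([.652,-.1305,.075+.017])
def Rdown(yaw): return R.from_euler("xyz",[np.pi,0,np.radians(yaw)]).as_matrix()
E
python3 - <<'E'
from s3 import *
for yaw in range(-180,180,30):
    Rg=Rdown(yaw);o=sols(pad+[0,0,-.03],Rg,6)
    o=sorted(o,key=lambda t:np.abs(t[1]-q0).max())
    if o: print(yaw,"rot",np.degrees(np.linalg.norm(R.from_matrix(R0.T@Rg).as_rotvec())).round(),[(round(m,2),q.round(2).tolist(),np.abs(q-q0).max().round(2)) for m,q in o[:2]])
E
```

```text
-180 rot 144.0 [(np.float64(0.69), [0.45, 0.86, -0.55, 1.58, 0.55, 0.85, 1.26], np.float64(0.98)), (np.float64(0.61), [0.63, 0.98, -0.89, 1.57, 0.85, 1.02, 1.06], np.float64(1.01))]
-150 rot 117.0 [(np.float64(0.7), [0.45, 0.86, -0.55, 1.58, 0.56, 0.86, 1.78], np.float64(0.98)), (np.float64(0.43), [0.71, 1.06, -1.07, 1.57, 1.0, 1.14, 1.5], np.float64(1.09))]
-120 rot 92.0 [(np.float64(0.43), [0.72, 1.06, -1.07, 1.57, 1.01, 1.14, 2.03], np.float64(1.09)), (np.float64(0.11), [0.36, 0.83, -0.4, 1.59, 0.41, 0.8, 2.41], np.float64(1.12))]
-90 rot 69.0 [(np.float64(0.01), [0.76, 1.12, -1.17, 1.57, 1.09, 1.22, 2.51], np.float64(1.13)), (np.float64(0.0), [-0.25, 0.9, 0.59, 1.63, -0.64, 0.81, -2.52], np.float64(4.56))]
-60 rot 53.0 [(np.float64(0.49), [-0.23, 0.89, 0.55, 1.63, -0.61, 0.8, -2.03], np.float64(4.07)), (np.float64(0.1), [0.05, 0.81, 0.1, 1.61, -0.11, 0.73, -2.42], np.float64(4.46))]
-30 rot 51.0 [(np.float64(0.64), [-0.23, 0.89, 0.55, 1.63, -0.61, 0.8, -1.5], np.float64(3.54)), (np.float64(0.2), [0.37, 0.84, -0.42, 1.59, 0.43, 0.81, -2.32], np.float64(4.36))]
0 rot 63.0 [(np.floa
[... 354 characters left out ...]
np.float64(0.61), [0.29, 0.82, -0.29, 1.59, 0.3, 0.77, -0.65], np.float64(2.69)), (np.float64(0.48), [0.7, 1.04, -1.02, 1.57, 0.96, 1.1, -1.09], np.float64(3.13))]
90 rot 135.0 [(np.float64(0.61), [0.27, 0.81, -0.25, 1.6, 0.27, 0.77, -0.1], np.float64(2.14)), (np.float64(0.63), [0.62, 0.97, -0.87, 1.57, 0.84, 1.01, -0.5], np.float64(2.54))]
120 rot 162.0 [(np.float64(0.59), [0.22, 0.81, -0.17, 1.6, 0.18, 0.75, 0.49], np.float64(1.55)), (np.float64(0.55), [0.66, 1.0, -0.95, 1.57, 0.91, 1.06, -0.02], np.float64(2.06))]
150 rot 171.0 [(np.float64(0.58), [0.17, 0.81, -0.1, 1.6, 0.1, 0.74, 1.07], np.float64(1.43)), (np.float64(0.64), [0.62, 0.96, -0.86, 1.57, 0.83, 1.01, 0.55], np.float64(1.49))]
```

```bash
python3 - <<'E'
from s3 import *
Rg=Rdown(-150);tot=R.from_matrix(R0.T@Rg).as_rotvec();print((tot/np.pi*2).round(3))
Rm=R0@R.from_rotvec(tot*.6).as_matrix()
q=cart(s,[p0,[.50,.06,.24],[.50,-.08,.24]],[R0,R0@R.from_rotvec(tot*.25).as_matrix(),Rm],[0,.4,1],8,q0);print()
cart(s,[[.50,-.08,.24],[.60,-.1305,.2],pad+[0,0,.03]],[Rm,Rg,Rg],[0,.7,1],8,q)
E
```

```text
[-0.524 -0.37   1.135]
[0.06, 0.1, -0.15, -0.04, -0.03, 0.09] p [0.551 0.073 0.177] q [-0.35  0.57 -0.41  2.15  1.37  1.06  2.04] err 0.0 dq 0.16
[0.13, 0.19, -0.29, -0.08, -0.06, 0.18] p [0.528 0.067 0.205] q [-0.33  0.49 -0.43  2.13  1.21  1.07  2.05] err 0.0 dq 0.16
[0.19, 0.29, -0.44, -0.12, -0.09, 0.27] p [0.505 0.061 0.234] q [-0.3   0.41 -0.45  2.12  1.06  1.09  2.06] err 0.0 dq 0.16
[0.26, 0.4, -0.41, -0.16, -0.11, 0.35] p [0.5   0.037 0.24 ] q [-0.24  0.38 -0.44  2.1   0.97  1.05  2.06] err 0.0 dq 0.08
[0.32, 0.51, -0.34, -0.2, -0.14, 0.43] p [0.5   0.007 0.24 ] q [-0.16  0.36 -0.41  2.09  0.9   1.01  2.06] err 0.0 dq 0.07
[0.38, 0.62, -0.27, -0.24, -0.17, 0.52] p [ 0.5   -0.022  0.24 ] q [-0.09  0.34 -0.39  2.07  0.83  0.97  2.08] err 0.0 dq 0.08
[0.44, 0.73, -0.19, -0.28, -0.19, 0.6] p [ 0.5   -0.051  0.24 ] q [-0.01  0.34 -0.36  2.04  0.74  0.94  2.1 ] err 0.0 dq 0.08
[0.5, 0.85, -0.12, -0.31, -0.22, 0.68] p [ 0.5  -0.08  0.24] q [ 0.08  0.33 -0.34  2.02  0.66  0.91  2.13] err 0.0 dq 0.09

[-0.0, -0.09, 0.06, -0.04, -0.03, 0.08] p [ 0.518 -0.089  0.233] q [ 0.12  0.38 -0.
[... 237 characters left out ...]
 [ 0.21  0.46 -0.31  1.82  0.41  0.92  2.1 ] err 0.0 dq 0.08
[-0.01, -0.35, 0.24, -0.15, -0.11, 0.32] p [ 0.571 -0.116  0.211] q [ 0.26  0.5  -0.31  1.76  0.33  0.93  2.08] err 0.0 dq 0.08
[-0.01, -0.44, 0.29, -0.19, -0.13, 0.41] p [ 0.589 -0.125  0.204] q [ 0.3   0.54 -0.31  1.7   0.25  0.94  2.06] err 0.0 dq 0.08
[-0.04, -0.52, 0.39, -0.21, -0.15, 0.45] p [ 0.609 -0.13   0.187] q [ 0.32  0.6  -0.3   1.65  0.21  0.93  2.03] err 0.0 dq 0.05
[-0.13, -0.59, 0.56, -0.21, -0.15, 0.45] p [ 0.63  -0.13   0.154] q [ 0.3   0.67 -0.29  1.61  0.23  0.89  2.02] err 0.0 dq 0.07
[-0.22, -0.65, 0.72, -0.21, -0.15, 0.45] p [ 0.652 -0.13   0.122] q [ 0.29  0.74 -0.28  1.57  0.24  0.87  2.01] err 0.0 dq 0.07
```

```bash
python3 -m inch '[[0.06,0.1,-0.15,-0.04,-0.03,0.09,1],[0.13,0.19,-0.29,-0.08,-0.06,0.18,1],[0.19,0.29,-0.44,-0.12,-0.09,0.27,0],[0.26,0.4,-0.41,-0.16,-0.11,0.35,0],[0.32,0.51,-0.34,-0.2,-0.14,0.43,0],[0.38,0.62,-0.27,-0.24,-0.17,0.52,0],[0.44,0.73,-0.19,-0.28,-0.19,0.6,0],[0.5,0.85,-0.12,-0.31,-0.22,0.68,0],[0.5,0.85,-0.12,-0.31,-0.22,0.68,0],[0.5,0.85,-0.12,-0.31,-0.22,0.68,0],[0.5,0.85,-0.12,-0.31,-0.22,0.68,0]]' && python3 -m inch '[[0,-0.09,0.06,-0.04,-0.03,0.08,0],[0,-0.18,0.12,-0.07,-0.05,0.16,0],[0,-0.27,0.18,-0.11,-0.08,0.24,0],[-0.01,-0.35,0.24,-0.15,-0.11,0.32,0],[-0.01,-0.44,0.29,-0.19,-0.13,0.41,0],[-0.04,-0.52,0.39,-0.21,-0.15,0.45,0],[-0.13,-0.59,0.56,-0.21,-0.15,0.45,0],[-0.22,-0.65,0.72,-0.21,-0.15,0.45,0],[-0.22,-0.65,0.72,-0.21,-0.15,0.45,0],[-0.22,-0.65,0.72,-0.21,-0.15,0.45,0],[-0.22,-0.65,0.72,-0.21,-0.15,0.45,0]]'
python3 - <<'E'
from s3 import *
print(q0.round(2));Rg=Rdown(-150)
for d in([0,0,0],[0,0,-.015],[-.003,-.0005,-.027],[-.003,-.0005,-.033]): rel(pad+d,Rg)
E
```

```text
clock: 18.2
position: [0.5008, -0.0795, 0.2412]
tool_rot: [-2.907, -0.324, -1.927]
force: [-0.3, 0.1, -0.7]
grip_width: -0.0004
finger_force: 0.0
clock: 19.58
position: [0.6531, -0.13, 0.1247]
tool_rot: [-3.139, 0.006, -2.606]
force: [-0.1, 0.3, 0.9]
grip_width: 0.0003
finger_force: 0.0
[ 0.28  0.73 -0.27  1.58  0.23  0.86  2.03]
row [0.007 0.001 0.163] [-0.002  0.004  0.008] | dist 0.03270169074614907 ang 0.7962831994052341
row [0.007 0.002 0.238] [-0.002  0.004  0.008] | dist 0.047694863638124016 ang 0.7962831994052341
row [0.022 0.007 0.298] [-0.002  0.004  0.008] | dist 0.05982836337112807 ang 0.7962831994052341
row [0.022 0.007 0.328] [-0.002  0.004  0.008] | dist 0.06581483753371065 ang 0.7962831994052341
```

```bash
python3 -m inch '[[0,0,0.1,0,0,0,0],[0.005,0,0.16,0,0,0,0],[0.01,0,0.2,0,0,0,0],[0.015,0.005,0.24,0,0,0,0],[0.02,0.005,0.27,0,0,0,0],[0.022,0.007,0.295,0,0,0,0],[0.022,0.007,0.3,0,0,0,0],[0.022,0.007,0.3,0,0,0,0],[0.022,0.007,0.3,0,0,0,0]]' && python3 -m inch '[[0,0,0.01,0,0,0,0],[0,0,0.02,0,0,0,0],[0,0,0.02,0,0,0,0],[0,0,0.02,0,0,0,0]]'
```

```text
clock: 20.7
position: [0.6487, -0.1313, 0.0638]
tool_rot: [-3.139, 0.005, -2.606]
force: [-5.2, -0.0, 12.2]
grip_width: 0.0002
finger_force: 5.6
clock: 21.2
position: [0.6486, -0.1314, 0.0606]
tool_rot: [-3.139, 0.005, -2.607]
force: [-12.7, -0.7, 25.4]
grip_width: -0.0001
finger_force: 12.9
```

```bash
python3 - <<'E'
from h import *
g=snap("side");save(g,"d_s.png");t=snap("top");save(t,"d_t.png")
a=cv2.imread("pics/d_s.png")[110:260,210:410]
cv2.imwrite("pics/c5.png",cv2.resize(a,(800,600),interpolation=2))
E
```

```text
(no output)
```

View pics/c5.png

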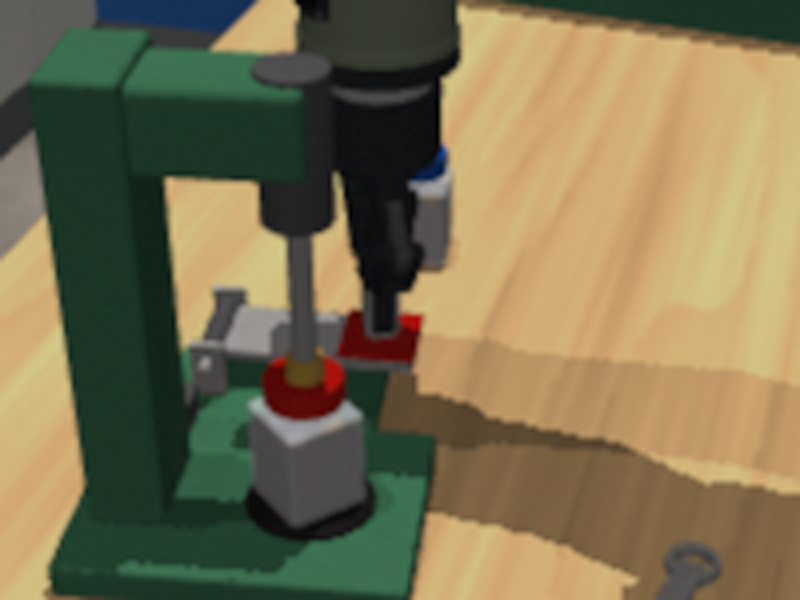

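The stamp at (303,370) is down on the lid, with the jar upright under it and the pad at (380,340) level at its stop. Next I'll release the pedal and retrace to the retreat pose.

```bash
python3 -m inch '[[0,0,-0.04,0,0,0,0],[0,0,-0.1,0,0,0,0],[0,0,-0.16,0,0,0,0],[0,0,-0.24,0,0,0,0],[0,0,-0.34,0,0,0,0],[0,0,-0.34,0,0,0,0],[0,0,-0.34,0,0,0,0]]'
python3 - <<'E'
from s3 import *
print(q0.round(2))
Rr=R.from_euler("xyz",[3.138,-.867,-.695]).as_matrix();tot=R.from_matrix(R0.T@Rr).as_rotvec();sub=lambda t:R0@R.from_rotvec(tot*t).as_matrix()
q=cart(s,[p0,[.59,-.13,.2],[.50,-.08,.24]],[R0,sub(.05),sub(.4)],[0,.4,1],6,q0);print()
cart(s,[[.50,-.08,.24],[.50,.06,.24],[.5742,.0797,.1496]],[sub(.4),sub(.75),Rr],[0,.55,1],9,q)
E
```

```text
clock: 22.18
position: [0.6482, -0.1312, 0.1273]
tool_rot: [-3.14, 0.005, -2.606]
force: [0.3, 0.3, -0.2]
grip_width: -0.0001
finger_force: 0.0
[ 0.28  0.72 -0.27  1.59  0.23  0.86  2.03]
[0.1, 0.06, -0.15, 0.01, 0.01, -0.02] p [ 0.624 -0.13   0.157] q [ 0.29  0.65 -0.28  1.64  0.24  0.88  2.05] err 0.0 dq 0.07
[0.2, 0.13, -0.31, 0.02, 0.02, -0.05] p [ 0.6   -0.13   0.188] q [ 0.29  0.58 -0.28  1.69  0.25  0.91  2.08] err 0.0 dq 0.07
[0.29, 0.22, -0.4, 0.06, 0.04, -0.12] p [ 0.575 -0.122  0.207] q [ 0.26  0.51 -0.29  1.75  0.31  0.91  2.11] err 0.0 dq 0.07
[0.36, 0.35, -0.46, 0.11, 0.08, -0.23] p [ 0.55  -0.108  0.218] q [ 0.2   0.45 -0.3   1.84  0.43  0.91  2.13] err 0.0 dq 0.11
[0.43, 0.47, -0.52, 0.16, 0.11, -0.34] p [ 0.525 -0.094  0.229] q [ 0.13  0.39 -0.31  1.93  0.54  0.9   2.14] err 0.0 dq 0.11
[0.5, 0.59, -0.57, 0.21, 0.15, -0.45] p [ 0.5  -0.08  0.24] q [ 0.07  0.33 -0.33  2.02  0.65  0.91  2.14] err 0.0 dq 0.11

[-0.13, 0.04, -0.05, 0.04, 0.03, -0.08] p [ 0.5   -0.052  0.24 ] q [-0.01  0.33 -0.36  2.05  0.74  0.93  2.11] err 0.0 dq 0.09
[-0.25, 0.08, -0.1, 0.07, 0.05, -0.
[... 253 characters left out ...]
 p [0.5   0.033 0.24 ] q [-0.23  0.37 -0.43  2.1   0.97  1.04  2.06] err 0.0 dq 0.07
[-0.63, 0.19, -0.25, 0.18, 0.13, -0.4] p [0.501 0.06  0.239] q [-0.3   0.39 -0.45  2.11  1.03  1.08  2.07] err 0.0 dq 0.07
[-0.71, 0.13, -0.15, 0.21, 0.15, -0.47] p [0.519 0.065 0.217] q [-0.32  0.46 -0.44  2.13  1.15  1.07  2.06] err 0.0 dq 0.12
[-0.8, 0.08, -0.04, 0.25, 0.18, -0.54] p [0.538 0.07  0.194] q [-0.34  0.52 -0.42  2.14  1.28  1.06  2.05] err 0.0 dq 0.12
[-0.89, 0.02, 0.06, 0.28, 0.2, -0.61] p [0.556 0.075 0.172] q [-0.36  0.59 -0.4   2.15  1.4   1.06  2.05] err 0.0 dq 0.13
[-0.98, -0.03, 0.16, 0.31, 0.22, -0.68] p [0.574 0.08  0.15 ] q [-0.37  0.65 -0.38  2.15  1.53  1.07  2.05] err 0.0 dq 0.13
```

Next I'll retrace, then check that the jar hasn't moved and the pedal is back up before regrasping.

```bash
python3 -m inch '[[0.1,0.06,-0.15,0.01,0.01,-0.02,0],[0.2,0.13,-0.31,0.02,0.02,-0.05,0],[0.29,0.22,-0.4,0.06,0.04,-0.12,0],[0.36,0.35,-0.46,0.11,0.08,-0.23,0],[0.43,0.47,-0.52,0.16,0.11,-0.34,0.5],[0.5,0.59,-0.57,0.21,0.15,-0.45,1],[0.5,0.59,-0.57,0.21,0.15,-0.45,1],[0.5,0.59,-0.57,0.21,0.15,-0.45,1],[0.5,0.59,-0.57,0.21,0.15,-0.45,1]]' && python3 -m inch '[[-0.13,0.04,-0.05,0.04,0.03,-0.08,1],[-0.25,0.08,-0.1,0.07,0.05,-0.16,1],[-0.38,0.11,-0.16,0.11,0.08,-0.24,1],[-0.5,0.15,-0.21,0.15,0.11,-0.32,1],[-0.63,0.19,-0.25,0.18,0.13,-0.4,1],[-0.71,0.13,-0.15,0.21,0.15,-0.47,1],[-0.8,0.08,-0.04,0.25,0.18,-0.54,1],[-0.89,0.02,0.06,0.28,0.2,-0.61,1],[-0.98,-0.03,0.16,0.31,0.22,-0.68,1],[-0.98,-0.03,0.16,0.31,0.22,-0.68,1],[-0.98,-0.03,0.16,0.31,0.22,-0.68,1]]'
python3 - <<'E'
from cart import *
s=bot.observe();print(np.round(s["qpos"],2))
f=snap("wrist");save(f,"g_w.png")
h=cv2.cvtColor(f["img"],cv2.COLOR_RGB2HSV)
m=cv2.inRange(h,np.array([0,150,50]),np.array([8,255,255]));p=np.argwhere(m)[:,::-1];q=pts(f,p);k=(abs(q[:,2]-.108)<.003)&(np.hypot(q[:,0]-.645,q[:,1]-.021)<.05)
mm=np.zeros_like(m);mm[p[k][:,1],p[k][:,0]]=255;c=max(cv2.findContours(mm,0,1)[0],key=len).reshape(-1,2);P=onplane(f,c,.108)[:,:2]*1000
r=least_squares(lambda v:np.hypot(*(P-v[:2]).T)-v[2],[645,21,23],loss="soft_l1",f_scale=.5);print("lid",r.x,np.median(q[k,2]))
k=np.hypot(q[:,0]-.652,q[:,1]+.13)<.04;print("pad z",q[k].mean(0))
Rr=R.from_euler("xyz",[3.138,-.867,-.695]).as_matrix();rel([.6443,.0206,.0716],Rr)
E
```

```text
clock: 23.3
position: [0.5019, -0.0814, 0.2402]
tool_rot: [-2.907, -0.323, -1.932]
force: [0.3, 0.2, -0.9]
grip_width: 0.0854
finger_force: 0.0
clock: 24.68
position: [0.5758, 0.0792, 0.1506]
tool_rot: [3.139, -0.866, -0.7]
force: [0.4, 0.2, 0.1]
grip_width: 0.0856
finger_force: 0.0
[-0.39  0.65 -0.35  2.15  1.53  1.05  2.04]
lid [645.5292566   18.91693251  22.49877772] 0.10828122717652444
pad z [ 0.65185351 -0.12758582  0.0756846 ]
row [-0.011  0.004  0.601] [ 0.001  0.    -0.002] | dist 0.12012706897905996 ang 0.20343332137355713
```

```bash
python3 -m inch '[[0,0,0.15,0,0,0,1],[-0.005,0,0.3,0,0,0,1],[-0.011,0.002,0.43,0,0,0,1],[-0.011,0.004,0.53,0,0,0,1],[-0.011,0.004,0.58,0,0,0,1],[-0.011,0.004,0.6,0,0,0,1],[-0.011,0.004,0.6,0,0,0,1],[-0.011,0.004,0.6,0,0,0,1],[-0.011,0.004,0.6,0,0,0,0.4],[-0.011,0.004,0.6,0,0,0,0.4],[-0.011,0.004,0.6,0,0,0,0.4],[-0.011,0.004,0.6,0,0,0,0.4],[-0.011,0.004,0.6,0,0,0,0.4],[-0.011,0.004,0.6,0,0,0,0.4],[-0.011,0.004,0.6,0,0,0,0.4]]' 40
cat > s4.py <<'E'
from cart import *
s=bot.observe();q0=np.array(s["qpos"]);print(q0.round(2));p0,R0=fk(q0,X)
fx=np.array([np.cos(np.radians(40)),-np.sin(np.radians(40)),0])
E
python3 - <<'E'
from s4 import *
q=cart(s,[p0,p0+[0,0,.02],p0+[0,0,.025]-fx*.13,p0+[0,0,.1]-fx*.14],[R0]*4,[0,.2,.7,1],10,q0)
for az in(-40,-20,0,20,40):
    Rt=Rgoal(az,-1,50);qq,e=ik(np.array([.519,.338,.055]),Rt,q);print(az,qq.round(2),e.round(4),abs(qq-q).max().round(2))
E
```

```text
clock: 26.6
position: [0.6444, 0.0213, 0.0711]
tool_rot: [3.138, -0.867, -0.695]
force: [-3.4, 2.2, 5.9]
grip_width: 0.0495
finger_force: 41.5
[-0.28  0.83 -0.27  2.06  1.77  0.97  1.97]
[0.04, 0.0, -0.03, 0.0, -0.0, -0.0] p [0.644 0.021 0.08 ] q [-0.28  0.81 -0.27  2.06  1.75  0.97  1.99] err 0.0 dq 0.02
[0.08, 0.0, -0.06, 0.0, -0.0, -0.0] p [0.644 0.021 0.09 ] q [-0.28  0.79 -0.27  2.07  1.74  0.96  2.01] err 0.0 dq 0.02
[-0.0, 0.0, -0.17, 0.0, -0.0, -0.0] p [0.624 0.037 0.091] q [-0.31  0.78 -0.29  2.1   1.71  0.99  1.98] err 0.0 dq 0.03
[-0.08, 0.0, -0.27, 0.0, -0.0, -0.0] p [0.604 0.054 0.092] q [-0.35  0.78 -0.31  2.12  1.68  1.02  1.95] err 0.0 dq 0.04
[-0.16, 0.0, -0.37, 0.0, -0.0, -0.0] p [0.584 0.071 0.093] q [-0.38  0.77 -0.33  2.15  1.65  1.05  1.92] err 0.0 dq 0.04
[-0.24, 0.0, -0.47, 0.0, -0.0, -0.0] p [0.564 0.088 0.094] q [-0.42  0.77 -0.35  2.17  1.61  1.08  1.89] err 0.0 dq 0.04
[-0.33, -0.0, -0.58, 0.0, -0.0, -0.0] p [0.544 0.104 0.095] q [-0.46  0.76 -0.37  2.19  1.57  1.1   1.87] err 0.0 dq 0.04
[-0.24, 0.0, -0.67, 0.0, -0.0, -0.0] p [0.541 0.106 0.12 ] q [-0.46  0.71 -0.38  2.19  1.52  1.1   1.92] err 0.0 dq 0.06
[-0.16, 0.0, -0.76, 0.0, -0.0, -0.0] p [0.539 0.109 0.145] q [-0.46  0.65 -0.39  2.19  1.48  1.1   1.98] err 0.0 dq 0.06
[-0.07, 0.0, -0.86, 0.0, -0.0, -0.0] p [0.536 0.111 0.17 ] q [-0.46  0.6  -0.41  2.18  1.43  1.11  2.04] err 0.0 dq 0.06
-40 [-0.92  0.93 -0.22  1.79  1.2   1.16  2.01] 0.0 0.46
-20 [-0.9   0.87 -0.23  2.01  1.56  1.03  1.92] 0.0 0.44
0 [-0.84  0.84 -0.22  2.19  2.02  0.96  1.8 ] 0.0 0.59
20 [-0.64  0.84 -0.28  2.31  2.52  0.97  1.81] 0.0 1.09
40 [-0.34  0.85 -0.39  2.32  2.99  0.87  1.95] 0.0001 1.56
```

```bash
python3 -m inch '[[0.04,0,-0.03,0,0,0,0.4],[0.08,0,-0.06,0,0,0,0.4],[0.04,0,-0.115,0,0,0,0.4],[0,0,-0.17,0,0,0,0.4],[-0.08,0,-0.27,0,0,0,0.4],[-0.16,0,-0.37,0,0,0,0.4],[-0.24,0,-0.47,0,0,0,0.4],[-0.33,0,-0.58,0,0,0,0.4],[-0.24,0,-0.67,0,0,0,0.4],[-0.16,0,-0.76,0,0,0,0.4],[-0.07,0,-0.86,0,0,0,0.4],[-0.07,0,-0.86,0,0,0,0.4],[-0.07,0,-0.86,0,0,0,0.4]]'
python3 - <<'E'
from s4 import *
T=np.array([.519,.339,.005])+[0,0,.047]-.002*fx
Rg=Rgoal(-40,-1,50);T=T+.002*Rg[:,2]
q=cart(s,[p0,T+[0,0,.12]],[R0,Rg],[0,1],6,q0)
cart(s,[T+[0,0,.12],T+[0,0,.005]],[Rg,Rg],[0,1],3,q)
E
```

```text
clock: 28.22
position: [0.5364, 0.1118, 0.1708]
tool_rot: [3.137, -0.867, -0.693]
force: [-0.5, -0.4, -1.8]
grip_width: 0.0492
finger_force: 42.0
[-0.46  0.6  -0.4   2.18  1.43  1.11  2.04]
[-0.09, -0.14, -0.1, 0.0, 0.0, 0.0] p [0.533 0.149 0.17 ] q [-0.51  0.62 -0.42  2.13  1.37  1.15  2.05] err 0.0 dq 0.06
[-0.17, -0.27, -0.2, 0.0, 0.0, 0.0] p [0.53  0.187 0.17 ] q [-0.56  0.65 -0.44  2.07  1.32  1.2   2.07] err 0.0 dq 0.06
[-0.26, -0.41, -0.31, 0.0, 0.0, 0.0] p [0.527 0.225 0.17 ] q [-0.61  0.67 -0.45  2.01  1.28  1.24  2.08] err 0.0 dq 0.06
[-0.34, -0.55, -0.41, 0.0, 0.0, 0.0] p [0.524 0.263 0.17 ] q [-0.66  0.7  -0.46  1.94  1.25  1.29  2.1 ] err 0.0 dq 0.07
[-0.43, -0.68, -0.51, 0.0, 0.0, 0.0] p [0.522 0.301 0.171] q [-0.7   0.73 -0.47  1.86  1.22  1.33  2.12] err 0.0 dq 0.07
[-0.51, -0.82, -0.61, 0.0, 0.0, 0.0] p [0.519 0.339 0.171] q [-0.74  0.77 -0.48  1.78  1.19  1.38  2.14] err 0.0 dq 0.08
[-0.15, 0.0, 0.12, -0.0, -0.0, -0.0] p [0.519 0.339 0.132] q [-0.75  0.83 -0.46  1.79  1.23  1.35  2.08] err 0.0 dq 0.06
[-0.29, 0.0, 0.25, -0.0, -0.0, -0.0] p [0.519 0.339 0.094] q [-0.76  0.89 -0.45  1.79  1.26  1.33  2.03] err 0.0 dq 0.06
[-0.44, 0.0, 0.37, -0.0, -0.0, -0.0] p [0.519 0.339 0.056] q [-0.77  0.96 -0.43  1.78  1.3   1.31  1.97] err 0.0 dq 0.06
```

```bash
python3 -m inch '[[-0.05,-0.07,-0.05,0,0,0,0.4],[-0.15,-0.24,-0.18,0,0,0,0.4],[-0.26,-0.41,-0.31,0,0,0,0.4],[-0.34,-0.55,-0.41,0,0,0,0.4],[-0.43,-0.68,-0.51,0,0,0,0.4],[-0.51,-0.82,-0.61,0,0,0,0.4],[-0.51,-0.82,-0.61,0,0,0,0.4],[-0.51,-0.82,-0.61,0,0,0,0.4]]' && python3 -m inch '[[-0.08,0,0.06,0,0,0,0.4],[-0.15,0,0.12,0,0,0,0.4],[-0.22,0,0.19,0,0,0,0.4],[-0.29,0,0.25,0,0,0,0.4],[-0.36,0,0.305,0,0,0,0.4],[-0.41,0,0.345,0,0,0,0.4],[-0.44,0,0.37,0,0,0,0.4],[-0.44,0,0.37,0,0,0,0.4],[-0.44,0,0.37,0,0,0,0.4]]'
```

```text
clock: 29.22
position: [0.52, 0.3392, 0.1711]
tool_rot: [3.135, -0.867, -0.692]
force: [-0.1, 0.6, -1.7]
grip_width: 0.0496
finger_force: 42.3
clock: 30.35
position: [0.5202, 0.3395, 0.0577]
tool_rot: [3.139, -0.867, -0.696]
force: [-0.0, 0.2, -1.5]
grip_width: 0.0496
finger_force: 42.3
```

```bash
python3 - <<'E'
from s4 import *
f=snap("side");save(f,"t_s.png")
a=cv2.imread("pics/t_s.png")[200:400,150:450];cv2.imwrite("pics/c6.png",cv2.resize(a,(750,500),interpolation=2))
E
```

```text
[-0.77  0.95 -0.43  1.78  1.29  1.3   1.98]
```

View pics/c6.png

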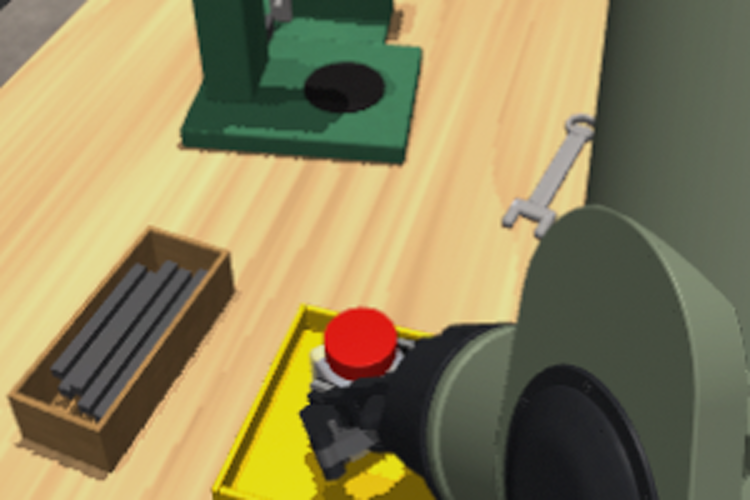

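The jar is upright over the tray, with the lid at (360,342). The file box and spanner are untouched. Lowering it the last few millimetres.

```bash
python3 -m inch '[[-0.008,0,0.006,0,0,0,0.4],[-0.015,0,0.013,0,0,0,0.4],[-0.018,0,0.015,0,0,0,0.4],[-0.018,0,0.015,0,0,0,0.4],[-0.018,0,0.015,0,0,0,0.4]]'
```

```text
clock: 31.02
position: [0.52, 0.3394, 0.0525]
tool_rot: [3.137, -0.867, -0.695]
force: [-0.1, -0.0, -0.8]
grip_width: 0.0496
finger_force: 42.3
```

```bash
python3 -m inch '[[-0.003,0,0.003,0,0,0,0.4],[-0.005,0,0.004,0,0,0,0.4],[-0.005,0,0.004,0,0,0,0.4],[-0.005,0,0.004,0,0,0,0.4]]'
```

```text
clock: 31.52
position: [0.52, 0.3393, 0.052]
tool_rot: [3.138, -0.868, -0.695]
force: [-5.5, -1.2, 8.1]
grip_width: 0.0501
finger_force: 43.3
```

Contact. Releasing and retreating.

```bash
python3 -m inch '[[0.001,0,-0.001,0,0,0,0.4],[0.001,0,-0.001,0,0,0,0.6],[0.001,0,-0.001,0,0,0,0.8],[0.001,0,-0.001,0,0,0,1],[0.001,0,-0.001,0,0,0,1],[0.001,0,-0.001,0,0,0,1],[0.001,0,-0.001,0,0,0,1]]' && python3 -m inch '[[0,0,-0.05,0,0,0,1],[0,0,-0.15,0,0,0,1],[0,0,-0.3,0,0,0,1],[0,0,-0.45,0,0,0,1],[0,0,-0.6,0,0,0,1],[0,0,-0.7,0,0,0,1],[0,0,-0.7,0,0,0,1],[0,0,-0.7,0,0,0,1],[0,0,-0.7,0,0,0,1]]'
python3 - <<'E'
from s4 import *
f=snap("wrist");save(f,"e_w.png");t=snap("top");save(t,"e_t.png")
h=cv2.cvtColor(f["img"],cv2.COLOR_RGB2HSV);m=cv2.inRange(h,np.array([0,150,50]),np.array([8,255,255]));q=pts(f,np.argwhere(m)[:,::-1]);k=abs(q[:,2]-.089)<.004;print("lid",k.sum(),q[k].mean(0),np.linalg.eigh(np.cov(q[k].T))[1][:,0])
cv2.imwrite("pics/c7.png",np.hstack([cv2.resize(cv2.imread("pics/e_t.png")[80:330,120:480],(400,300)),cv2.resize(cv2.imread("pics/e_w.png"),(400,300))]))
E
```

```text
clock: 32.4
position: [0.5199, 0.3394, 0.0515]
tool_rot: [3.137, -0.867, -0.695]
force: [0.5, -0.5, 0.2]
grip_width: 0.0855
finger_force: 0.0
clock: 33.52
position: [0.4388, 0.4072, 0.1415]
tool_rot: [3.136, -0.868, -0.695]
force: [0.1, 0.3, -0.1]
grip_width: 0.0852
finger_force: 0.0
[-0.89  0.85 -0.51  1.73  1.12  1.46  2.03]
lid 2544 [0.52048204 0.33821175 0.08912289] [-0.01964971  0.01294506  0.99972312]
```

View pics/c7.png

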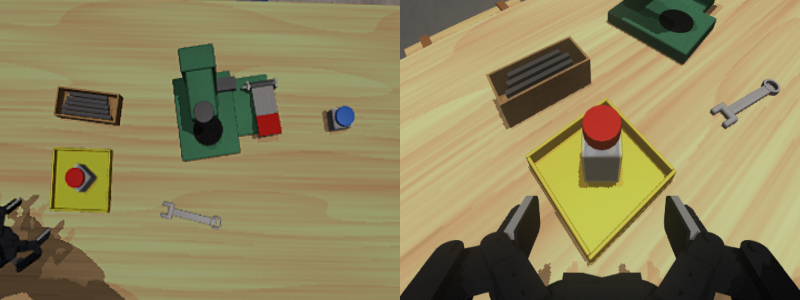

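The jar stands upright near the tray centre: top view (80,178), wrist view (602,150). The pedal is up, the bystanders are in place, and the gripper is clear.

```bash
python3 -c "
from workcell import bot
print(bot.job_done())"
```

```text
the job is handed in; nothing more can be done
None
```

The job is handed in at about 34 s: the jar was stood under the stamp, stamped with the pedal at its stop, and moved upright to the yellow tray, with the pedal back up and the bystanders untouched.

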